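# Fetch the stapler from the back of the desk drawer

## Robot

A 7-joint arm with a two-finger parallel gripper is mounted at the origin on the work surface. World frame = base frame: x ahead of the robot, y to its left, z up, the work surface at z = 0. Lengths are in m, angles in rad, forces in N, time in s.
With the tool pointing down it reaches from about 0.4 to 0.875 m from the base axis. Payload 19.3 kg.
Tool frame: the origin (TCP) lies midway between the tips of the shut fingers; the grasp point (between the pads) lies bot.pinch_z behind it (bot.pinch_z is the distance from the TCP to the grasp point, in m); z points along the fingers, y is the line along which they close (so a half turn about z gives the same grasp; the last joint's range is limited). The gripper opens to 85 mm and grips with 20 to 120 N. Pads are 22 mm wide; open, the fingers measure 114 mm over their backs; the gripper's body (76 mm by 85 mm) begins 54 mm behind the grasp point. The pads swing forward as they close: fully open they stand 13 mm farther back than shut.
Start: joints at [1.25, 0.521, -0.036, 1.599, 0.021, 1.021, -0.113], TCP at [0.155, -0.605, 0.192] pointing down, gripper open.
Joint ranges: [-2.91, 2.91], [-0.3, 2.13], [-1.5, 1.42], [0.17, 2.43], [-1.26, 4.41], [0.16, 1.93], [-2.52, 2.52]. Speed limits (rad/s): [1.89, 1.89, 2.39, 2.39, 3.01, 3.01, 3.01].

## Interface

Orientations are given as [roll, pitch, yaw] about the fixed x, y, z axes, in that order (R = Rz(yaw) Ry(pitch) Rx(roll)).
In Python, from workcell import readout, grab_frame, camera_info, workorder, bot gives the robot as it stands. The module is installed in compiled form; this text tells all that it offers.
- The arm moves only by the tool drive_tool, never from a script. Its argument "targets" is a list of rows, each an object of numbers: "dx", "dy", "dz": the shift along the tool's x, y, z as a fraction of full scale; "yaw": the turn about the tool's z as a fraction of full scale; "fingers": the closure, from 0 (fully open) to 1 (shut). In form: [{"dx": .., "dy": .., "dz": .., "yaw": .., "fingers": ..}, ...]. A call has 1 to 20 rows; each row shifts and turns the commanded pose from where the row before left it, along the tool's axes as they then stand; what a row does not reach is not made up. Full scale, the value 1, is 0.1 m for a shift and 90 degrees for a turn. A row lasts 1/10 s, in which the tool goes at most 50 mm and 8.59 degrees, less where a joint would pass 70% of its speed; a pose out of reach is approached as far as the arm can. A call with a number of a shift or a turn outside -1 to 1 is refused whole. A call with a gripper value outside its range is refused whole. The fingers move at their own pace and stop on an object; "squeeze" is the grip in N (left out, the last holds). Time passes only in rows, so rows that do not move let the fingers close. It gives the time, the measured TCP pose, the force, the opening and the grip force at its end, in the units of the state.
- readout.observe(): the state, without advancing time (a new reading comes with each control period).
- grab_frame(name): name is "scene" or "top"; returns the picture (400x640x3 uint8, blue, green, red); there is no depth.
- camera_info(name): a dict with "fx", "fy", "cx", "cy" (pixels), "T" (4x4, takes a point from camera to world coordinates). Camera axes: x right, y up, looking along -z (the intrinsics and any distortion apply to the point x, -y, -z); pixel columns grow to the right and rows downward; lengths in m; the calibration is good to about 2 mm. A picture is of the moment at which its call begins. camera_info takes no time and is no camera call.
- workorder.job_done(): hands the job in; it is judged then, once.
The state is a dict: "clock": time; "qpos": joint angles; "qd": joint speeds; "joint_efforts": joint torques, N m; "position": TCP position; "tool_rot": TCP orientation; "force": force on the tool from outside, world axes, zero at the start; "moment": the same for the moment, N m; "grip_width": finger opening in m; "finger_force": force on a finger pad.
Only numpy, scipy, OpenCV 4.12 (cv2) and the standard library are available. Lean on these libraries where they do the work, as an engineer would, in place of code of your own. Each camera call takes 0.05 s, during which the arm holds its last target. There are 200 camera calls.

## Task

I need the red stapler that lies in the open beech drawer behind the green glass tumbler and the yellow-lidded jar. First stand the tumbler and the jar out of the way in the orange tray, leaving the stapler where it is; then, with both in the tray, lay the stapler flat on the middle of the notepad, lined up with the pad's long edges; only then put the two back upright in the drawer, the tumbler on the middle of the black mat and the jar on the middle of the blue mat. Knock nothing over and leave the bowl and the mug alone.

Things in the scene. Friction and masses are not known exactly. Their poses are not given: they have to be found in the camera images.
- drawer: (All sizes in mm.) Fixed open beech drawer, 254 wide (y) inside, floor 12 above the desk. Origin on the desk under the middle of the open part; x runs from the front board (at x = -130 to -116, 42 high) to the low carcass, which covers it beyond x = +140 and is 62 high, 302 wide. Side walls at y = +-127 to 135, 35 high.
- black_mat: Black rubber mat, 80 x 80 x 3, fixed flat on the drawer floor; the tumbler's own place. Origin at the centre of its underside (top 3 above it). The two mats lie side by side in the front of the drawer, centres 104 apart across it, at drawer x = -20; which is left varies.
- blue_mat: Blue felt mat, 80 x 80 x 3, fixed flat on the drawer floor beside the black mat; the jar's own place. Origin at the centre of its underside (top 3 mm above origin).
- tumbler: Loose green glass tumbler, straight round outside, diameter 62, height 105, open at the top, about 0.2 kg. Origin at the centre of its underside, z up its axis. At the start it stands near the middle of the black mat.
- jar: Loose white closed jar with a yellow lid, diameter 60, height 100, straight-sided from 5 to 65 mm above its foot, about 0.2 kg. Origin at the centre of its underside, z up its axis. At the start it stands near the middle of the blue mat.
- stapler: Loose red desk stapler with black base, 140 long (its x), 38 wide at the base, red top arm 34 wide (its y), about 51 high; about 0.2 kg. Origin at the centre of its underside, z up. It can be gripped across its width at the middle. At the start it lies across the drawer on the drawer floor, behind tumbler and jar (drawer x about +57 mm).
- tray: Fixed orange plastic tray, 130 (x) x 220 (y) outside, rim 12 high and 5 wide all round, floor 5 above the desk. Origin on the desk under its centre. Stand tumbler and jar in it side by side along its y.
- notepad: Fixed white A5 notepad, 148 (x) x 210 (y, its long edges run along y), 12 thick, with a blue binding strip along one short edge (+y). Origin at the centre of its underside (top 12 mm above origin).
- bowl: Bystander: white ceramic bowl, diameter 116, height 55, standing on the desk. Origin at the centre of its underside.
- mug: Bystander: blue ceramic mug with a handle, diameter 80, height 90, standing on the desk. Origin at the centre of its underside.
Not all that is in view belongs to the job. What is shaped like the jar but pink is not meant.

How it is judged:
By the outcome, as a careful person would: the job done as asked, in the order asked, and still so for the second after the job is handed in, with the robot touching nothing.
It also fails if it takes over 126 s, if anything falls off the work surface, if the arm or the gripper's body presses on something with over 40 N, if the wrist force passes 120 N, or if a joint passes its speed limit or range.

## Working session

There is one attempt and no reset: what is moved stays moved. The work goes in short steps, Python scripts to look and compute and a tool call to move; the robot and the scene stay as the last step left them, time stands still between calls to the robot, and variables do not carry over. Pictures are saved under pics/ and viewed, at most 14 in all, crops included, and the job is handed in when it is done.

Besides the shell and the picture viewer there is one more tool, called after "Request:" as name(argument=value, ...), one argument or row to a line, values as JSON. drive_tool: Moves the arm, as the interface text tells. Shift numbers are shares of 0.1 m and turn numbers shares of 90 degrees, none past 1 either way. Its arguments: {"type":"object","properties":{"targets":{"type":"array","items":{"type":"object","properties":{"dx":{"type":"number","minimum":-1,"maximum":1},"dy":{"type":"number","minimum":-1,"maximum":1},"dz":{"type":"number","minimum":-1,"maximum":1},"yaw":{"type":"number","minimum":-1,"maximum":1},"fingers":{"type":"number"}}}},"squeeze":{"type":"number"}},"required":["targets"]}

```bash
mkdir -p pics; python3 - <<'E'
from workcell import readout, grab_frame, camera_info, bot
import cv2
for n in ("scene","top"):
    cv2.imwrite(f"pics/{n}0.png",grab_frame(n)); print(n,camera_info(n))
print(readout.observe(),bot.pinch_z)
E
```

```text
scene {'fx': 440.647426079436, 'fy': 440.647426079436, 'cx': 321.0330605293853, 'cy': 205.98672758857475, 'T': array([[-0.81752692, -0.37436522,  0.4376076 ,  1.01132613],
       [ 0.57577991, -0.54622544,  0.60837099,  0.68563931],
       [ 0.01127947,  0.74932533,  0.66210597,  0.78568072],
       [ 0.        ,  0.        ,  0.        ,  1.        ]])}
top {'fx': 397.78298024562395, 'fy': 397.78298024562395, 'cx': 311.9119195053511, 'cy': 199.4004453224138, 'T': array([[ 8.83476144e-03,  9.86738882e-01, -1.62075065e-01,
         3.66839169e-01],
       [-9.99960447e-01,  8.55168716e-03, -2.44411302e-03,
         1.07726905e-02],
       [-1.02568609e-03,  1.62090247e-01,  9.86775405e-01,
         1.04048128e+00],
       [ 0.00000000e+00,  0.00000000e+00,  0.00000000e+00,
         1.00000000e+00]])}
{'clock': 0.1, 'qpos': array([ 1.24978149,  0.52194007, -0.0363294 ,  1.59990776,  0.02122007,
        1.021118  , -0.11277944]), 'qd': array([-0.00131009, -0.00135277,  0.0008236 , -0.00257854, -0.00088721,
        0.00134092, -0.00070762]), 'joint_efforts': array([ 3.62982333e-03, -9.28495717e+01,  1.98395468e+00, -3.70535016e+01,
        1.80340855e-02,  5.32426915e-03, -3.32297202e-05]), 'position': array([ 0.15500165, -0.60514127,  0.19200771]), 'tool_rot': array([-3.14060867e+00,  8.46542839e-05,  2.50835876e-01]), 'force': array([ 0.03537191, -0.64017875,  0.33512425]), 'moment': array([-0.01412857,  0.01391767, -0.01642778]), 'finger_force': 0.0, 'grip_width': 0.08510875887235898} 0.0187
```

View pics/top0.png

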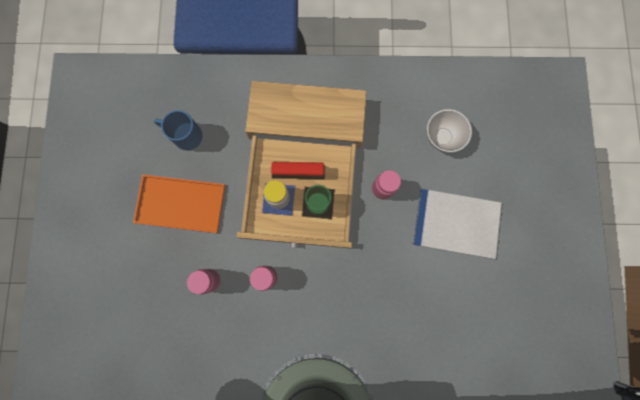

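View pics/scene0.png

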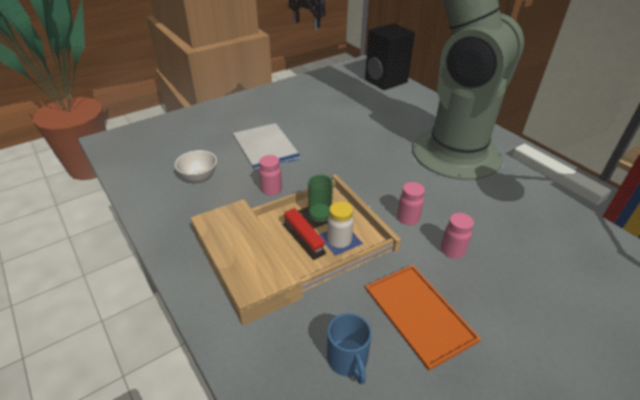

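The top view shows the drawer around (300,190), with the yellow-lidded jar at (276,194) on the blue mat and the green tumbler at (318,201) on the black mat. The red stapler is at (298,170), the tray at (180,204) and the pad at (460,224) with its strip on the left.

What could be mistaken for the jar: the pink jars at (202,281), (263,278) and (387,184). None has a yellow lid, so I choose (276,194). For the tumbler, the only green thing is at (318,201), and for the stapler the only red thing is at (298,170). I'll check these in a close crop.

```bash
cat > h.py <<'E'
from workcell import readout, grab_frame, camera_info
import cv2, numpy as np
C={n:camera_info(n) for n in("scene","top")}
def toplane(n,uv,z):
    c=C[n];uv=np.asarray(uv,float).reshape(-1,2);T=c["T"]
    d=np.c_[(uv[:,0]-c["cx"])/c["fx"],-(uv[:,1]-c["cy"])/c["fy"],-np.ones(len(uv))]@T[:3,:3].T
    return (T[:3,3]+d*((z-T[2,3])/d[:,2])[:,None])[:,:2]
def proj(n,P):
    c=C[n];T=c["T"];p=(np.atleast_2d(P)-T[:3,3])@T[:3,:3]
    return np.c_[c["cx"]-c["fx"]*p[:,0]/p[:,2],c["cy"]+c["fy"]*p[:,1]/p[:,2]]
HSV=dict(red=[((0,150,60),(6,255,255)),((176,150,60),(180,255,255))],orange=[((7,170,120),(16,255,255))],yellow=[((22,130,90),(33,255,255))],
 green=[((45,80,20),(85,255,255))],blue=[((108,110,40),(125,255,255))],white=[((0,0,165),(180,50,255))],black=[((0,0,0),(180,255,45))])
def blob(im,col,box=None,scale=1):
    h=cv2.cvtColor(im,cv2.COLOR_BGR2HSV);m=sum(cv2.inRange(h,a,b) for a,b in HSV[col])
    if box: k=np.zeros_like(m);x0,y0,x1,y1=box;k[y0:y1,x0:x1]=1;m=m*k
    cs,_=cv2.findContours(m,cv2.RETR_EXTERNAL,cv2.CHAIN_APPROX_NONE)
    return max(cs,key=cv2.contourArea).reshape(-1,2)
def rect(uv,z,n="top"):
    P=toplane(n,uv,z).astype(np.float32);(c,s,a)=cv2.minAreaRect(P);return np.round(c,4),np.round(s,4),round(a,2)
def round_top(uv,z,r,n="top"):
    P=toplane(n,uv,z);d=P.mean(0)-C[n]["T"][:2,3];d/=np.linalg.norm(d);e=np.array([-d[1],d[0]])
    a,b=P@d,P@e;return d*(a.max()-r)+e*(b.max()+b.min())/2, b.max()-b.min()
E
python3 - <<'E'
from h import *
im=grab_frame("top")
D=(235,70,370,250)
t=blob(im,"green",D);j=blob(im,"yellow",D);s=blob(im,"red",D);o=blob(im,"orange",(120,160,240,245))
p=blob(im,"white",(405,180,510,265))
print("tum",round_top(t,.120,.031));print("jar",round_top(j,.115,.03))
print("stap",rect(s,.062-.002+.0));print("tray",rect(o,.010));
print("pad white",rect(p,.012), rect(np.vstack([p,blob(im,"blue",(405,180,435,250))]),.012))
print("blue mat",rect(blob(im,"blue",D),.015),toplane("top",blob(im,"blue",D),.015).min(0),"black",toplane("top",blob(im,"black",D),.015).min(0))
c=cv2.resize(im[70:255,235:370],None,fx=3.2,fy=3.2,interpolation=cv2.INTER_CUBIC);cv2.imwrite("pics/crop.png",c)
E
```

```text
tum (array([5.21761646e-01, 7.41935498e-05]), np.float64(0.05940648102354499))
jar (array([0.53617578, 0.1005813 ]), np.float64(0.05070357680332924))
stap (array([0.6068, 0.0505]), array([0.0338, 0.1293]), 0.49)
tray (array([0.5234, 0.3614]), array([0.2183, 0.126 ]), 83.41)
pad white (array([ 0.4757, -0.3743]), array([0.1892, 0.1468]), 80.37) (array([ 0.4772, -0.3655]), array([0.2072, 0.1468]), 80.37)Traceback (most recent call last):
  File "<stdin>", line 9, in <module>
  File "h.py", line 17, in blob
    return max(cs,key=cv2.contourArea).reshape(-1,2)
           ~~~^^^^^^^^^^^^^^^^^^^^^^^^
ValueError: max() iterable argument is empty
```

```bash
python3 - <<'E'
from h import *
im=grab_frame("top");sc=grab_frame("scene")
for n,i,b in(("crop",im,(235,75,370,250)),("crop2",sc,(185,165,405,320))):
    x0,y0,x1,y1=b;k=3.3
    c=cv2.resize(i[y0:y1,x0:x1],None,fx=k,fy=k,interpolation=cv2.INTER_CUBIC)
    for x in range(x0,x1,20): cv2.putText(c,str(x),(int((x-x0)*k),8),0,.3,(255,)*3);cv2.line(c,(int((x-x0)*k),10),(int((x-x0)*k),16),(255,)*3)
    for y in range(y0,y1,20): cv2.putText(c,str(y),(0,int((y-y0)*k)+4),0,.3,(255,)*3)
    cv2.imwrite(f"pics/{n}.png",c)
h=cv2.cvtColor(im,cv2.COLOR_BGR2HSV);print(h[205,270],h[208,281],h[212,308],h[194,276],h[201,318])
E
```

```text
[124  17 106] [135  12  85] [18 60 55] [ 26 180 196] [ 61  88 104]
```

View pics/crop.png

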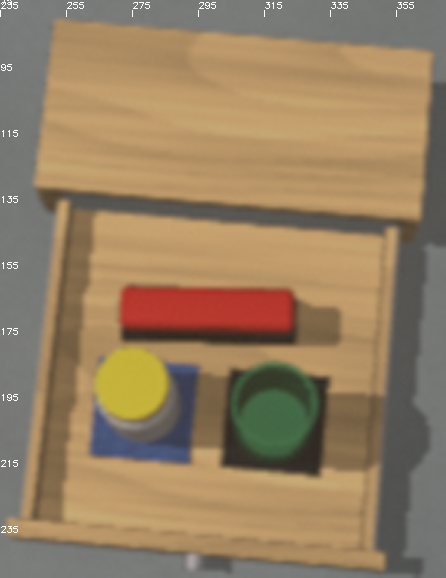

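View pics/crop2.png

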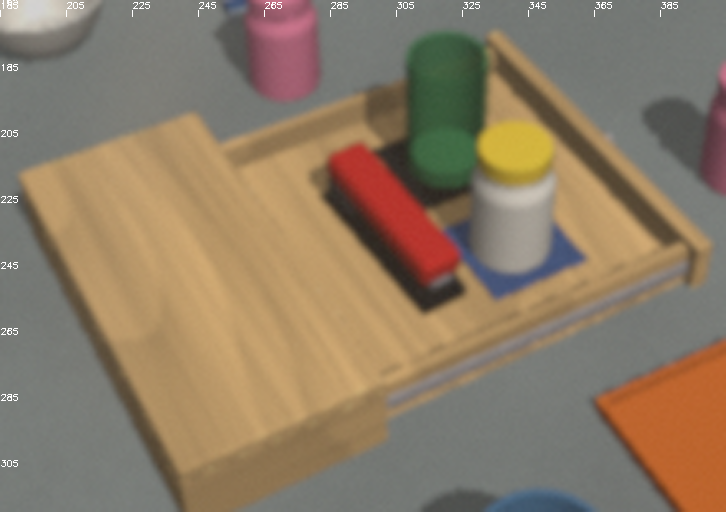

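The crop confirms the choice. The jar lid is at (275,191) and the tumbler rim at (318,198). The red arm runs from (272,168) to (324,170). The mat corners are sharp, so I'll cast rays from those.

```bash
python3 - <<'E'
from h import *
k=3.3
T=lambda pts,z:toplane("top",np.array(pts)/k+[235,75],z)
S=lambda pts,z:toplane("scene",np.array(pts)/k+[185,165],z)
bl=T([(90,457),(190,463),(199,366)],.015);bk=T([(232,370),(329,376),(320,475),(222,465)],.015)
print("blue",(bl[0]+bl[2])/2,"black",bk.mean(0), "sizes",np.linalg.norm(np.diff(bk,axis=0),axis=1))
v=(bl[0]+bl[2])/2-bk.mean(0);print("sep",np.linalg.norm(v),np.degrees(np.arctan2(v[1],v[0]))-90)
print("front top outer/inner pts yaw",T([(0,537),(385,569)],.042),)
print("inner walls top",T([(70,200),(36,520)],.035),T([(386,228),(365,550)],.035))
print("jar lid top",T([(131,384)],.115),"scene",S([(516,143)],.115))
print("tum rim",T([(275,405)],.120),"scene",S([(447,58)],.120), "bottom inner T",T([(274,424)],.020))
print("stapler top corners",T([(121,287),(294,290),(294,331),(121,328)],.061), T([(121,287),(294,290),(294,331),(121,328)],.061).mean(0))
print("stap scene top",S([(330,155),(362,145),(459,257),(424,281)],.061))
im=grab_frame("scene");
o=blob(im,"orange",(350,250,490,380));print("tray sc",rect(o,.010,"scene"))
p=blob(im,"white",(225,115,305,170));print("pad sc",rect(p,.012,"scene"))
s=blob(im,"red",(260,200,335,260));print("st sc",rect(s,.061,"scene"))
for nm,uv in(("lid",(202,281)),("lid2",(263,278)),("lid3",(387,184))):print(nm,toplane("top",uv,.1))
print("mug",toplane("top",(178,124),.09),"bowl",toplane("top",(449,130),.055))
E
```

```text
blue [0.53394494 0.09959817] black [ 0.52686337 -0.00411081] sizes [0.07728978 0.07951077 0.07739827]
sep 0.10395047324695338 -3.906264841460768
front top outer/inner pts yaw [[ 0.43189072  0.20501426]
 [ 0.41032265 -0.08697269]]
inner walls top [[0.7008209  0.16132291]
 [0.44557329 0.17932186]] [[ 0.67981007 -0.09043371]
 [ 0.42489778 -0.07250898]]
jar lid top [[0.53735185 0.10127736]] scene [[0.53436283 0.10230254]]
tum rim [[ 0.52213497 -0.00198033]] scene [[0.5230929  0.00301796]] bottom inner T [[ 0.52384571 -0.00267359]]
stapler top corners [[ 0.62297923  0.116058  ]
 [ 0.62174676 -0.01682692]
 [ 0.58952765 -0.01695169]
 [ 0.59073705  0.11524421]] [0.60624768 0.0493809 ]
stap scene top [[ 0.61769097 -0.01195247]
 [ 0.59219042 -0.00792106]
 [ 0.59943487  0.12705864]
 [ 0.63190454  0.13187274]]
tray sc (array([0.5207, 0.3632]), array([0.2202, 0.129 ]), 83.74)
pad sc (array([ 0.472, -0.376]), array([0.1874, 0.1453]), 80.47)
st sc (array([0.6116, 0.0605]), array([0.1454, 0.0387]), 86.54)
lid [[0.32738283 0.26623335]]
lid2 [[0.33546293 0.12498716]]
lid3 [[ 0.56050368 -0.16758503]]
mug [[0.71108593 0.34960773]] bowl [[ 0.7134812  -0.33937028]]
```

Request:
drive_tool(
  targets=[
    {"dx": 0.27, "dy": -0.29, "fingers": 0},
    {"dx": 0.27, "dy": -0.29},
    {"dx": 0.27, "dy": -0.29},
    {"dx": 0.27, "dy": -0.29},
    {"dx": 0.27, "dy": -0.29},
    {"dx": 0.27, "dy": -0.29},
    {"dx": 0.27, "dy": -0.29},
    {"dx": 0.27, "dy": -0.29},
    {"dx": 0.27, "dy": -0.29},
    {"dx": 0.27, "dy": -0.29},
    {"dx": 0.27, "dy": -0.29},
    {"dx": 0.27, "dy": -0.29},
    {"dx": 0.27, "dy": -0.29},
    {"dx": 0.27, "dy": -0.29},
    {"dx": 0.27, "dy": -0.29},
    {"dx": 0.27, "dy": -0.29},
    {"dx": 0.27, "dy": -0.29},
    {"dx": 0.27, "dy": -0.29},
    {"dx": 0.27, "dy": -0.29},
    {"dx": 0.27, "dy": -0.29},
  ],
  squeeze=30,
)

```text
invalid input
```

Request:
drive_tool(
  targets=[
    {"yaw": -0.09},
    {"yaw": -0.09},
    {"yaw": -0.09},
    {"yaw": -0.09},
    {"yaw": -0.09},
    {"yaw": -0.09},
    {"yaw": -0.09},
    {"yaw": -0.09},
    {"yaw": -0.09},
    {"yaw": -0.09},
    {"yaw": -0.09},
    {"yaw": -0.09},
    {"yaw": -0.09},
    {"yaw": -0.09},
    {"yaw": -0.09},
    {"yaw": -0.09},
    {"yaw": -0.09},
    {"yaw": -0.09},
    {"yaw": -0.09},
    {"yaw": -0.09},
  ],
)

```text
invalid input
```

Request:
drive_tool(
  targets=[
    {"dx": 0.27, "dy": -0.29, "dz": 0, "yaw": 0, "fingers": 0},
    {"dx": 0.27, "dy": -0.29, "dz": 0, "yaw": 0, "fingers": 0},
    {"dx": 0.27, "dy": -0.29, "dz": 0, "yaw": 0, "fingers": 0},
    {"dx": 0.27, "dy": -0.29, "dz": 0, "yaw": 0, "fingers": 0},
    {"dx": 0.27, "dy": -0.29, "dz": 0, "yaw": 0, "fingers": 0},
    {"dx": 0.27, "dy": -0.29, "dz": 0, "yaw": 0, "fingers": 0},
    {"dx": 0.27, "dy": -0.29, "dz": 0, "yaw": 0, "fingers": 0},
    {"dx": 0.27, "dy": -0.29, "dz": 0, "yaw": 0, "fingers": 0},
    {"dx": 0.27, "dy": -0.29, "dz": 0, "yaw": 0, "fingers": 0},
    {"dx": 0.27, "dy": -0.29, "dz": 0, "yaw": 0, "fingers": 0},
  ],
  squeeze=30,
)

```text
clock: 1.3
position: [0.3452, -0.2561, 0.1927]
tool_rot: [3.141, -0.0, 0.251]
force: [0.8, -0.7, -0.1]
grip_width: 0.0855
finger_force: 0.0
```

Request:
drive_tool(
  targets=[
    {"dx": 0.27, "dy": -0.29, "dz": 0, "yaw": 0, "fingers": 0},
    {"dx": 0.27, "dy": -0.29, "dz": 0, "yaw": 0, "fingers": 0},
    {"dx": 0.27, "dy": -0.29, "dz": 0, "yaw": 0, "fingers": 0},
    {"dx": 0.27, "dy": -0.29, "dz": 0, "yaw": 0, "fingers": 0},
    {"dx": 0.27, "dy": -0.29, "dz": 0, "yaw": 0, "fingers": 0},
    {"dx": 0.27, "dy": -0.29, "dz": 0, "yaw": 0, "fingers": 0},
    {"dx": 0.27, "dy": -0.29, "dz": 0, "yaw": 0, "fingers": 0},
    {"dx": 0.27, "dy": -0.29, "dz": 0, "yaw": 0, "fingers": 0},
    {"dx": 0.27, "dy": -0.29, "dz": 0, "yaw": 0, "fingers": 0},
    {"dx": 0.27, "dy": -0.29, "dz": 0, "yaw": 0, "fingers": 0},
  ],
)

```text
clock: 2.3
position: [0.5349, 0.0919, 0.1925]
tool_rot: [3.141, -0.0, 0.251]
force: [0.3, -1.1, 0.0]
grip_width: 0.0854
finger_force: 0.0
```

Request:
drive_tool(
  targets=[
    {"dx": 0, "dy": 0, "dz": 0, "yaw": -0.09, "fingers": 0},
    {"dx": 0, "dy": 0, "dz": 0, "yaw": -0.09, "fingers": 0},
    {"dx": 0, "dy": 0, "dz": 0, "yaw": -0.09, "fingers": 0},
    {"dx": 0, "dy": 0, "dz": 0, "yaw": -0.09, "fingers": 0},
    {"dx": 0, "dy": 0, "dz": 0, "yaw": -0.09, "fingers": 0},
    {"dx": 0, "dy": 0, "dz": 0, "yaw": -0.09, "fingers": 0},
    {"dx": 0, "dy": 0, "dz": 0, "yaw": -0.09, "fingers": 0},
    {"dx": 0, "dy": 0, "dz": 0, "yaw": -0.09, "fingers": 0},
    {"dx": 0, "dy": 0, "dz": 0, "yaw": -0.09, "fingers": 0},
    {"dx": 0, "dy": 0, "dz": 0, "yaw": -0.09, "fingers": 0},
    {"dx": 0, "dy": 0, "dz": 0, "yaw": -0.09, "fingers": 0},
    {"dx": 0, "dy": 0, "dz": 0, "yaw": -0.09, "fingers": 0},
    {"dx": 0, "dy": 0, "dz": 0, "yaw": -0.09, "fingers": 0},
    {"dx": 0, "dy": 0, "dz": 0, "yaw": -0.09, "fingers": 0},
    {"dx": 0, "dy": 0, "dz": 0, "yaw": -0.09, "fingers": 0},
    {"dx": 0, "dy": 0, "dz": 0, "yaw": -0.09, "fingers": 0},
    {"dx": 0, "dy": 0, "dz": 0, "yaw": -0.09, "fingers": 0},
    {"dx": 0, "dy": 0, "dz": 0, "yaw": -0.09, "fingers": 0},
    {"dx": 0, "dy": 0, "dz": 0, "yaw": -0.09, "fingers": 0},
    {"dx": 0, "dy": 0, "dz": 0, "yaw": -0.09, "fingers": 0},
  ],
)

```text
clock: 4.3
position: [0.5343, 0.0902, 0.1925]
tool_rot: [-3.141, 0.0, 3.084]
force: [0.2, -0.2, -0.3]
grip_width: 0.0851
finger_force: 0.0
```

Request:
drive_tool(
  targets=[
    {"dx": -0.01, "dy": 0.114, "dz": 0, "yaw": 0, "fingers": 0},
    {"dx": 0, "dy": 0, "dz": 0.2, "yaw": 0, "fingers": 0},
    {"dx": 0, "dy": 0, "dz": 0.3, "yaw": 0, "fingers": 0},
    {"dx": 0, "dy": 0, "dz": 0.3, "yaw": 0, "fingers": 0},
    {"dx": 0, "dy": 0, "dz": 0.3, "yaw": 0, "fingers": 0},
    {"dx": 0, "dy": 0, "dz": 0.2, "yaw": 0, "fingers": 0},
    {"dx": 0, "dy": 0, "dz": 0.1, "yaw": 0, "fingers": 0},
    {"dx": 0, "dy": 0, "dz": 0.06, "yaw": 0, "fingers": 0},
    {"dx": 0, "dy": 0, "dz": 0, "yaw": 0, "fingers": 0},
    {"dx": 0, "dy": 0, "dz": 0, "yaw": 0, "fingers": 0},
  ],
)

```text
clock: 5.3
position: [0.5365, 0.102, 0.0473]
tool_rot: [3.141, 0.001, 3.077]
force: [0.2, 0.1, 0.4]
grip_width: 0.0855
finger_force: 0.0
```

Request:
drive_tool(
  targets=[
    {"dx": 0, "dy": 0, "dz": 0, "yaw": 0, "fingers": 1},
    {"dx": 0, "dy": 0, "dz": 0, "yaw": 0, "fingers": 1},
    {"dx": 0, "dy": 0, "dz": 0, "yaw": 0, "fingers": 1},
    {"dx": 0, "dy": 0, "dz": 0, "yaw": 0, "fingers": 1},
    {"dx": 0, "dy": 0, "dz": 0, "yaw": 0, "fingers": 1},
    {"dx": 0, "dy": 0, "dz": 0, "yaw": 0, "fingers": 1},
    {"dx": 0, "dy": 0, "dz": 0, "yaw": 0, "fingers": 1},
    {"dx": 0, "dy": 0, "dz": 0, "yaw": 0, "fingers": 1},
  ],
)

```text
clock: 6.1
position: [0.5366, 0.1024, 0.0473]
tool_rot: [3.141, 0.001, 3.078]
force: [1.0, 1.9, 7.0]
grip_width: 0.0522
finger_force: 33.4
```

```bash
python3 - <<'E'
from h import *
im=grab_frame("scene");cv2.imwrite("pics/g1.png",cv2.resize(im[120:270,260:420],None,fx=4,fy=4,interpolation=cv2.INTER_CUBIC))
o=readout.observe();print(o["force"],o["moment"],o["grip_width"])
E
```

```text
[0.03596039 1.47356357 7.4909325 ] [ 0.45671099  0.12463206 -0.01813058] 0.05251920466779751
```

View pics/g1.png

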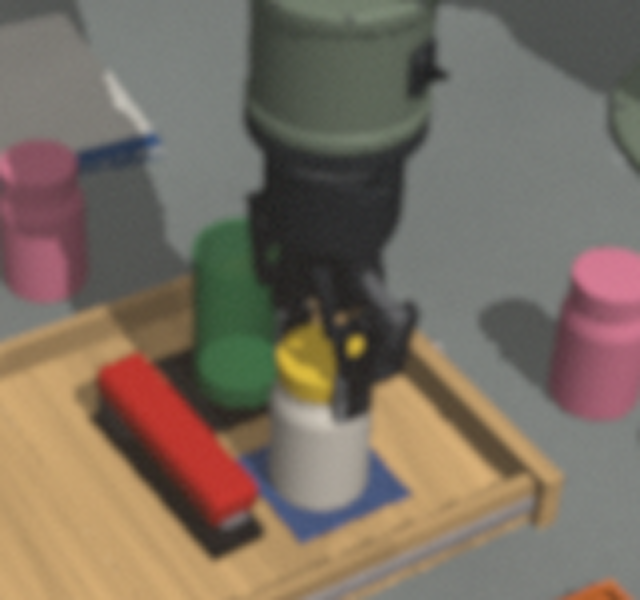

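The pads closed on the jar's lid and shoulder (width 52 mm instead of 60). I'll open, go a little lower and regrip.

Request:
drive_tool(
  targets=[
    {"dx": 0, "dy": 0, "dz": 0, "yaw": 0, "fingers": 0},
    {"dx": 0, "dy": 0, "dz": 0, "yaw": 0, "fingers": 0},
    {"dx": 0, "dy": 0, "dz": 0, "yaw": 0, "fingers": 0},
    {"dx": 0, "dy": 0, "dz": 0, "yaw": 0, "fingers": 0},
    {"dx": 0, "dy": 0, "dz": 0, "yaw": 0, "fingers": 0},
    {"dx": 0, "dy": 0, "dz": 0.02, "yaw": 0, "fingers": 0},
    {"dx": 0, "dy": 0, "dz": 0.015, "yaw": 0, "fingers": 0},
    {"dx": 0, "dy": 0, "dz": 0, "yaw": 0, "fingers": 0},
    {"dx": 0, "dy": 0, "dz": 0, "yaw": 0, "fingers": 0},
  ],
)

```text
clock: 7.05
position: [0.5359, 0.1017, 0.0429]
tool_rot: [3.142, -0.0, 3.078]
force: [-0.1, 0.4, 0.2]
grip_width: 0.0856
finger_force: 0.0
```

Request:
drive_tool(
  targets=[
    {"dx": 0, "dy": 0, "dz": 0, "yaw": 0, "fingers": 1},
    {"dx": 0, "dy": 0, "dz": 0, "yaw": 0, "fingers": 1},
    {"dx": 0, "dy": 0, "dz": 0, "yaw": 0, "fingers": 1},
    {"dx": 0, "dy": 0, "dz": 0, "yaw": 0, "fingers": 1},
    {"dx": 0, "dy": 0, "dz": 0, "yaw": 0, "fingers": 1},
    {"dx": 0, "dy": 0, "dz": 0, "yaw": 0, "fingers": 1},
    {"dx": 0, "dy": 0, "dz": 0, "yaw": 0, "fingers": 1},
  ],
)

```text
clock: 7.75
position: [0.5364, 0.1032, 0.0438]
tool_rot: [3.14, 0.001, 3.079]
force: [-2.0, 4.9, 10.3]
grip_width: 0.0537
finger_force: 28.8
```

Request:
drive_tool(
  targets=[
    {"dx": 0, "dy": 0, "dz": 0, "yaw": 0, "fingers": 1},
    {"dx": 0, "dy": 0, "dz": 0, "yaw": 0, "fingers": 1},
    {"dx": 0, "dy": 0, "dz": -0.04, "yaw": 0, "fingers": 1},
    {"dx": 0, "dy": 0, "dz": -0.04, "yaw": 0, "fingers": 1},
    {"dx": 0, "dy": 0, "dz": -0.02, "yaw": 0, "fingers": 1},
    {"dx": 0, "dy": 0, "dz": 0, "yaw": 0, "fingers": 1},
    {"dx": 0, "dy": 0, "dz": 0, "yaw": 0, "fingers": 1},
  ],
  squeeze=40,
)

```text
clock: 8.45
position: [0.5359, 0.1015, 0.0529]
tool_rot: [-3.141, -0.0, 3.078]
force: [-0.3, -0.2, -2.3]
grip_width: 0.0526
finger_force: 38.1
```

```bash
python3 - <<'E'
from h import *
im=grab_frame("scene");cv2.imwrite("pics/g2.png",cv2.resize(im[150:270,300:400],None,fx=5,fy=5,interpolation=cv2.INTER_CUBIC))
E
```

```text
(no output)
```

View pics/g2.png

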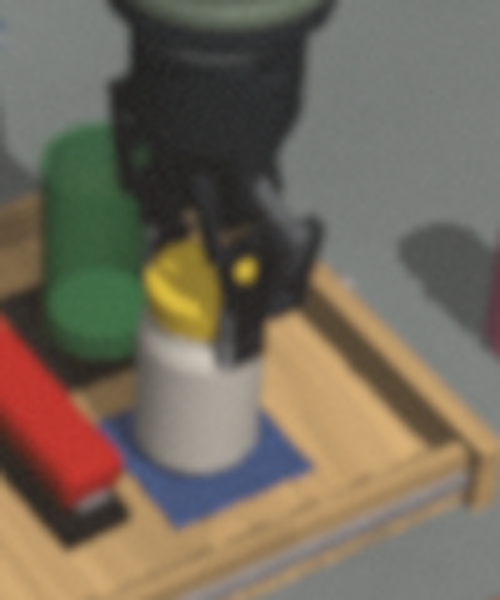

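The jar is held, upright and lifted clear: the mat shows beneath it and the force is about 2 N. On to the tray.

Request:
drive_tool(
  targets=[
    {"dx": 0, "dy": 0, "dz": -0.1, "yaw": 0, "fingers": 1},
    {"dx": 0, "dy": 0, "dz": -0.2, "yaw": 0, "fingers": 1},
    {"dx": 0, "dy": 0, "dz": -0.2, "yaw": 0, "fingers": 1},
    {"dx": 0, "dy": 0, "dz": -0.1, "yaw": 0, "fingers": 1},
    {"dx": 0.01, "dy": 0.11, "dz": 0, "yaw": 0, "fingers": 1},
    {"dx": 0.02, "dy": 0.25, "dz": 0, "yaw": 0, "fingers": 1},
    {"dx": 0.03, "dy": 0.35, "dz": 0, "yaw": 0, "fingers": 1},
    {"dx": 0.03, "dy": 0.35, "dz": 0, "yaw": 0, "fingers": 1},
    {"dx": 0.03, "dy": 0.35, "dz": 0, "yaw": 0, "fingers": 1},
    {"dx": 0.03, "dy": 0.35, "dz": 0, "yaw": 0, "fingers": 1},
    {"dx": 0.03, "dy": 0.35, "dz": 0, "yaw": 0, "fingers": 1},
    {"dx": 0.03, "dy": 0.35, "dz": 0, "yaw": 0, "fingers": 1},
    {"dx": 0.03, "dy": 0.3, "dz": 0, "yaw": 0, "fingers": 1},
    {"dx": 0.02, "dy": 0.22, "dz": 0, "yaw": 0, "fingers": 1},
    {"dx": 0.02, "dy": 0.13, "dz": 0, "yaw": 0, "fingers": 1},
    {"dx": 0, "dy": 0, "dz": 0, "yaw": 0, "fingers": 1},
    {"dx": 0, "dy": 0, "dz": 0, "yaw": 0, "fingers": 1},
  ],
)

```text
clock: 10.2
position: [0.5276, 0.4132, 0.1124]
tool_rot: [-3.141, -0.0, 3.078]
force: [0.5, -1.0, -1.6]
grip_width: 0.0531
finger_force: 38.2
```

Request:
drive_tool(
  targets=[
    {"dx": 0, "dy": 0, "dz": 0.1, "yaw": 0, "fingers": 1},
    {"dx": 0, "dy": 0, "dz": 0.2, "yaw": 0, "fingers": 1},
    {"dx": 0, "dy": 0, "dz": 0.2, "yaw": 0, "fingers": 1},
    {"dx": 0, "dy": 0, "dz": 0.12, "yaw": 0, "fingers": 1},
    {"dx": 0, "dy": 0, "dz": 0.06, "yaw": 0, "fingers": 1},
    {"dx": 0, "dy": 0, "dz": 0.04, "yaw": 0, "fingers": 1},
    {"dx": 0, "dy": 0, "dz": 0, "yaw": 0, "fingers": 1},
    {"dx": 0, "dy": 0, "dz": 0, "yaw": 0, "fingers": 1},
  ],
)

```text
clock: 11.0
position: [0.5279, 0.4141, 0.0415]
tool_rot: [3.141, 0.0, 3.078]
force: [-0.2, 0.9, -2.6]
grip_width: 0.0533
finger_force: 38.2
```

Request:
drive_tool(
  targets=[
    {"dx": 0, "dy": 0, "dz": 0.02, "yaw": 0, "fingers": 1},
    {"dx": 0, "dy": 0, "dz": 0.02, "yaw": 0, "fingers": 1},
    {"dx": 0, "dy": 0, "dz": 0.01, "yaw": 0, "fingers": 1},
    {"dx": 0, "dy": 0, "dz": 0.01, "yaw": 0, "fingers": 1},
    {"dx": 0, "dy": 0, "dz": 0, "yaw": 0, "fingers": 1},
    {"dx": 0, "dy": 0, "dz": 0, "yaw": 0, "fingers": 1},
  ],
)

```text
clock: 11.6
position: [0.5278, 0.4139, 0.035]
tool_rot: [3.142, -0.0, 3.078]
force: [0.6, 0.2, -1.3]
grip_width: 0.0532
finger_force: 38.2
```

Request:
drive_tool(
  targets=[
    {"dx": 0, "dy": 0, "dz": 0.01, "yaw": 0, "fingers": 1},
    {"dx": 0, "dy": 0, "dz": 0, "yaw": 0, "fingers": 1},
    {"dx": 0, "dy": 0, "dz": 0, "yaw": 0, "fingers": 1},
  ],
)

```text
clock: 11.9
position: [0.5278, 0.414, 0.0342]
tool_rot: [3.141, 0.0, 3.078]
force: [-0.3, 0.1, 1.8]
grip_width: 0.0528
finger_force: 39.1
```

Request:
drive_tool(
  targets=[
    {"dx": 0, "dy": 0, "dz": 0, "yaw": 0, "fingers": 0},
    {"dx": 0, "dy": 0, "dz": 0, "yaw": 0, "fingers": 0},
    {"dx": 0, "dy": 0, "dz": 0, "yaw": 0, "fingers": 0},
    {"dx": 0, "dy": 0, "dz": 0, "yaw": 0, "fingers": 0},
    {"dx": 0, "dy": 0, "dz": 0, "yaw": 0, "fingers": 0},
    {"dx": 0, "dy": 0, "dz": -0.2, "yaw": 0, "fingers": 0},
    {"dx": 0, "dy": 0, "dz": -0.4, "yaw": 0, "fingers": 0},
    {"dx": 0, "dy": 0, "dz": -0.4, "yaw": 0, "fingers": 0},
    {"dx": 0, "dy": 0, "dz": -0.4, "yaw": 0, "fingers": 0},
  ],
)

```text
clock: 12.8
position: [0.5274, 0.414, 0.1771]
tool_rot: [3.141, 0.0, 3.079]
force: [1.1, 0.1, 0.7]
grip_width: 0.085
finger_force: 0.0
```

Request:
drive_tool(
  targets=[
    {"dx": -0.02, "dy": -0.34, "dz": 0, "yaw": 0, "fingers": 0},
    {"dx": -0.02, "dy": -0.4, "dz": 0, "yaw": 0, "fingers": 0},
    {"dx": -0.02, "dy": -0.4, "dz": 0, "yaw": 0, "fingers": 0},
    {"dx": -0.02, "dy": -0.4, "dz": 0, "yaw": 0, "fingers": 0},
    {"dx": -0.02, "dy": -0.4, "dz": 0, "yaw": 0, "fingers": 0},
    {"dx": -0.02, "dy": -0.4, "dz": 0, "yaw": 0, "fingers": 0},
    {"dx": -0.02, "dy": -0.4, "dz": 0, "yaw": 0, "fingers": 0},
    {"dx": -0.02, "dy": -0.4, "dz": 0, "yaw": 0, "fingers": 0},
    {"dx": -0.02, "dy": -0.4, "dz": 0, "yaw": 0, "fingers": 0},
    {"dx": -0.02, "dy": -0.4, "dz": 0, "yaw": 0, "fingers": 0},
    {"dx": -0.01, "dy": -0.2, "dz": 0, "yaw": 0, "fingers": 0},
    {"dx": 0, "dy": 0, "dz": 0, "yaw": 0, "fingers": 0},
  ],
)

```text
clock: 14.0
position: [0.5226, -0.0038, 0.175]
tool_rot: [-3.14, 0.001, 3.074]
force: [0.1, 1.3, 0.5]
grip_width: 0.0852
finger_force: 0.0
```

Request:
drive_tool(
  targets=[
    {"dx": 0, "dy": 0.03, "dz": 0.1, "yaw": 0, "fingers": 0},
    {"dx": 0, "dy": 0, "dz": 0.3, "yaw": 0, "fingers": 0},
    {"dx": 0, "dy": 0, "dz": 0.3, "yaw": 0, "fingers": 0},
    {"dx": 0, "dy": 0, "dz": 0.25, "yaw": 0, "fingers": 0},
    {"dx": 0, "dy": 0, "dz": 0.15, "yaw": 0, "fingers": 0},
    {"dx": 0, "dy": 0, "dz": 0.07, "yaw": 0, "fingers": 0},
    {"dx": 0, "dy": 0, "dz": 0, "yaw": 0, "fingers": 0},
  ],
)

```text
clock: 14.7
position: [0.5226, 0.0032, 0.0569]
tool_rot: [3.141, -0.0, 3.079]
force: [-0.5, -0.0, 1.7]
grip_width: 0.0858
finger_force: 0.0
```

Request:
drive_tool(
  targets=[
    {"dx": 0, "dy": 0, "dz": 0, "yaw": 0, "fingers": 1},
    {"dx": 0, "dy": 0, "dz": 0, "yaw": 0, "fingers": 1},
    {"dx": 0, "dy": 0, "dz": 0, "yaw": 0, "fingers": 1},
    {"dx": 0, "dy": 0, "dz": 0, "yaw": 0, "fingers": 1},
    {"dx": 0, "dy": 0, "dz": 0, "yaw": 0, "fingers": 1},
    {"dx": 0, "dy": 0, "dz": 0, "yaw": 0, "fingers": 1},
    {"dx": 0, "dy": 0, "dz": 0, "yaw": 0, "fingers": 1},
    {"dx": 0, "dy": 0, "dz": 0, "yaw": 0, "fingers": 1},
  ],
)

```text
clock: 15.5
position: [0.5237, 0.0023, 0.0584]
tool_rot: [-3.141, 0.002, 3.078]
force: [-1.3, -0.8, 11.2]
grip_width: 0.0613
finger_force: 41.0
```

Request:
drive_tool(
  targets=[
    {"dx": 0, "dy": 0, "dz": -0.05, "yaw": 0, "fingers": 1},
    {"dx": 0, "dy": 0, "dz": -0.15, "yaw": 0, "fingers": 1},
    {"dx": 0, "dy": 0, "dz": -0.2, "yaw": 0, "fingers": 1},
    {"dx": 0, "dy": 0, "dz": -0.2, "yaw": 0, "fingers": 1},
    {"dx": 0, "dy": 0, "dz": -0.1, "yaw": 0, "fingers": 1},
    {"dx": 0, "dy": 0, "dz": 0, "yaw": 0, "fingers": 1},
  ],
)

```text
clock: 16.1
position: [0.5234, 0.0022, 0.1286]
tool_rot: [-3.141, 0.002, 3.078]
force: [-0.1, -0.7, -2.9]
grip_width: 0.0615
finger_force: 44.5
```

Request:
drive_tool(
  targets=[
    {"dx": 0.01, "dy": 0.11, "dz": 0, "yaw": 0, "fingers": 1},
    {"dx": 0.02, "dy": 0.25, "dz": 0, "yaw": 0, "fingers": 1},
    {"dx": 0.03, "dy": 0.35, "dz": 0, "yaw": 0, "fingers": 1},
    {"dx": 0.03, "dy": 0.35, "dz": 0, "yaw": 0, "fingers": 1},
    {"dx": 0.03, "dy": 0.35, "dz": 0, "yaw": 0, "fingers": 1},
    {"dx": 0.03, "dy": 0.35, "dz": 0, "yaw": 0, "fingers": 1},
    {"dx": 0.03, "dy": 0.35, "dz": 0, "yaw": 0, "fingers": 1},
    {"dx": 0.03, "dy": 0.35, "dz": 0, "yaw": 0, "fingers": 1},
    {"dx": 0.03, "dy": 0.3, "dz": 0, "yaw": 0, "fingers": 1},
    {"dx": 0.02, "dy": 0.22, "dz": 0, "yaw": 0, "fingers": 1},
    {"dx": 0.01, "dy": 0.11, "dz": 0, "yaw": 0, "fingers": 1},
    {"dx": 0, "dy": 0, "dz": 0, "yaw": 0, "fingers": 1},
    {"dx": 0, "dy": 0, "dz": 0, "yaw": 0, "fingers": 1},
  ],
)

```text
clock: 17.4
position: [0.5152, 0.3116, 0.1264]
tool_rot: [-3.141, -0.001, 3.078]
force: [0.1, -0.7, -2.9]
grip_width: 0.0612
finger_force: 44.6
```

Request:
drive_tool(
  targets=[
    {"dx": 0, "dy": 0, "dz": 0.1, "yaw": 0, "fingers": 1},
    {"dx": 0, "dy": 0, "dz": 0.2, "yaw": 0, "fingers": 1},
    {"dx": 0, "dy": 0, "dz": 0.2, "yaw": 0, "fingers": 1},
    {"dx": 0, "dy": 0, "dz": 0.15, "yaw": 0, "fingers": 1},
    {"dx": 0, "dy": 0, "dz": 0.07, "yaw": 0, "fingers": 1},
    {"dx": 0, "dy": 0, "dz": 0.03, "yaw": 0, "fingers": 1},
    {"dx": 0, "dy": 0, "dz": 0.01, "yaw": 0, "fingers": 1},
    {"dx": 0, "dy": 0, "dz": 0, "yaw": 0, "fingers": 1},
    {"dx": 0, "dy": 0, "dz": 0, "yaw": 0, "fingers": 1},
  ],
)

```text
clock: 18.3
position: [0.5156, 0.3127, 0.0516]
tool_rot: [3.141, 0.001, 3.078]
force: [-1.1, -0.1, -2.7]
grip_width: 0.0613
finger_force: 44.6
```

Request:
drive_tool(
  targets=[
    {"dx": 0, "dy": 0, "dz": 0.01, "yaw": 0, "fingers": 1},
    {"dx": 0, "dy": 0, "dz": 0.01, "yaw": 0, "fingers": 1},
    {"dx": 0, "dy": 0, "dz": 0.01, "yaw": 0, "fingers": 1},
    {"dx": 0, "dy": 0, "dz": 0, "yaw": 0, "fingers": 1},
    {"dx": 0, "dy": 0, "dz": 0, "yaw": 0, "fingers": 1},
  ],
)

```text
clock: 18.8
position: [0.5156, 0.3125, 0.0485]
tool_rot: [3.142, 0.001, 3.078]
force: [-1.6, -2.3, 7.0]
grip_width: 0.0613
finger_force: 45.4
```

Request:
drive_tool(
  targets=[
    {"dx": 0, "dy": 0, "dz": 0, "yaw": 0, "fingers": 0},
    {"dx": 0, "dy": 0, "dz": 0, "yaw": 0, "fingers": 0},
    {"dx": 0, "dy": 0, "dz": 0, "yaw": 0, "fingers": 0},
    {"dx": 0, "dy": 0, "dz": 0, "yaw": 0, "fingers": 0},
    {"dx": 0, "dy": 0, "dz": 0, "yaw": 0, "fingers": 0},
    {"dx": 0, "dy": 0, "dz": -0.2, "yaw": 0, "fingers": 0},
    {"dx": 0, "dy": 0, "dz": -0.4, "yaw": 0, "fingers": 0},
    {"dx": 0, "dy": 0, "dz": -0.4, "yaw": 0, "fingers": 0},
    {"dx": 0, "dy": 0, "dz": -0.3, "yaw": 0, "fingers": 0},
  ],
)

```text
clock: 19.7
position: [0.5153, 0.3131, 0.1819]
tool_rot: [3.14, 0.001, 3.079]
force: [0.9, -0.8, -0.0]
grip_width: 0.0855
finger_force: 0.0
```

```bash
python3 - <<'E'
from h import *
im=grab_frame("top");im2=grab_frame("top");sc=grab_frame("scene")
im=cv2.addWeighted(im,.5,im2,.5,0)
for b,i,n in((235,70,370,250),im,"top"),((250,190,345,265),sc,"scene"):
    s=blob(i,"red",b);print(n,rect(s,.061,n));M=cv2.fitLine(toplane(n,s,.061).astype(np.float32),1,0,.01,.01).ravel();print(np.degrees(np.arctan2(M[1],M[0])))
a=cv2.resize(im[140:260,130:360],None,fx=3.4,fy=3.4,interpolation=cv2.INTER_CUBIC);cv2.imwrite("pics/t3.png",a)
h=cv2.cvtColor(im,cv2.COLOR_BGR2HSV);print(h[210,270],h[210,318],h[200,310])
o=readout.observe();print(o["position"],o["tool_rot"])
E
```

```text
top (array([0.6066, 0.0504]), array([0.0337, 0.1292]), 0.49)
88.4752
scene (array([0.6116, 0.0603]), array([0.1462, 0.0398]), 85.57)
82.34716
[ 44  31 106] [18 53 48] [13 59 52]
[0.51595324 0.31313463 0.18098228] [3.13963422 0.00318532 3.07816994]
```

View pics/t3.png

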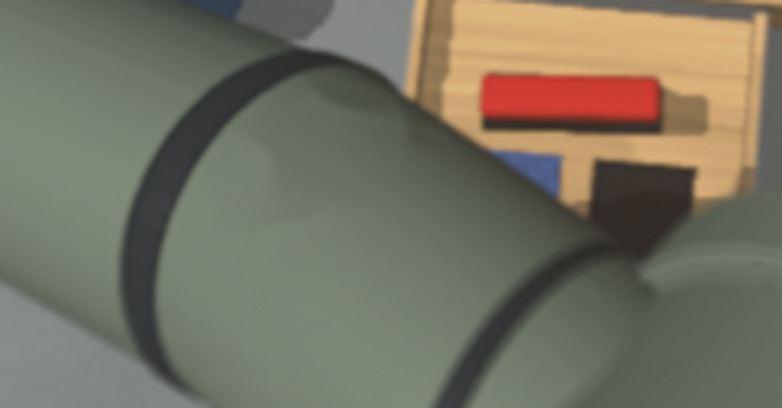

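The tumbler and jar are released, and the arm covers them in this view. The stapler is unmoved, with its red arm from (272,165) to (324,168). I'll go over it and turn.

Request:
drive_tool(
  targets=[
    {"dx": -0.107, "dy": -0.255, "dz": 0, "yaw": 0, "fingers": 0},
    {"dx": -0.107, "dy": -0.255, "dz": 0, "yaw": 0, "fingers": 0},
    {"dx": -0.107, "dy": -0.255, "dz": 0, "yaw": 0, "fingers": 0},
    {"dx": -0.107, "dy": -0.255, "dz": 0, "yaw": 0, "fingers": 0},
    {"dx": -0.107, "dy": -0.255, "dz": 0, "yaw": 0, "fingers": 0},
    {"dx": -0.107, "dy": -0.255, "dz": 0, "yaw": 0, "fingers": 0},
    {"dx": -0.107, "dy": -0.255, "dz": 0, "yaw": 0, "fingers": 0},
    {"dx": -0.107, "dy": -0.255, "dz": 0, "yaw": 0, "fingers": 0},
    {"dx": -0.107, "dy": -0.255, "dz": 0, "yaw": 0, "fingers": 0},
    {"dx": -0.107, "dy": -0.255, "dz": 0, "yaw": 0, "fingers": 0},
  ],
)

```text
clock: 20.85
position: [0.6057, 0.05, 0.1777]
tool_rot: [-3.142, -0.001, 3.078]
force: [1.0, 0.2, -0.1]
grip_width: 0.0852
finger_force: 0.0
```

Request:
drive_tool(
  targets=[
    {"dx": 0, "dy": 0, "dz": 0, "yaw": 0.0805, "fingers": 0},
    {"dx": 0, "dy": 0, "dz": 0, "yaw": 0.0805, "fingers": 0},
    {"dx": 0, "dy": 0, "dz": 0, "yaw": 0.0805, "fingers": 0},
    {"dx": 0, "dy": 0, "dz": 0, "yaw": 0.0805, "fingers": 0},
    {"dx": 0, "dy": 0, "dz": 0, "yaw": 0.0805, "fingers": 0},
    {"dx": 0, "dy": 0, "dz": 0, "yaw": 0.0805, "fingers": 0},
    {"dx": 0, "dy": 0, "dz": 0, "yaw": 0.0805, "fingers": 0},
    {"dx": 0, "dy": 0, "dz": 0, "yaw": 0.0805, "fingers": 0},
    {"dx": 0, "dy": 0, "dz": 0, "yaw": 0.0805, "fingers": 0},
    {"dx": 0, "dy": 0, "dz": 0, "yaw": 0.0805, "fingers": 0},
    {"dx": 0, "dy": 0, "dz": 0, "yaw": 0.0805, "fingers": 0},
    {"dx": 0, "dy": 0, "dz": 0, "yaw": 0.0805, "fingers": 0},
    {"dx": 0, "dy": 0, "dz": 0, "yaw": 0, "fingers": 0},
  ],
)

```text
clock: 22.15
position: [0.6055, 0.0513, 0.1779]
tool_rot: [-3.141, 0.0, 1.559]
force: [-0.3, 0.0, -0.0]
grip_width: 0.0855
finger_force: 0.0
```

```bash
python3 - <<'E'
from h import *
im=grab_frame("scene");cv2.imwrite("pics/s4.png",cv2.resize(im[120:370,240:500],None,fx=2.4,fy=2.4,interpolation=cv2.INTER_CUBIC))
E
```

```text
(no output)
```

View pics/s4.png

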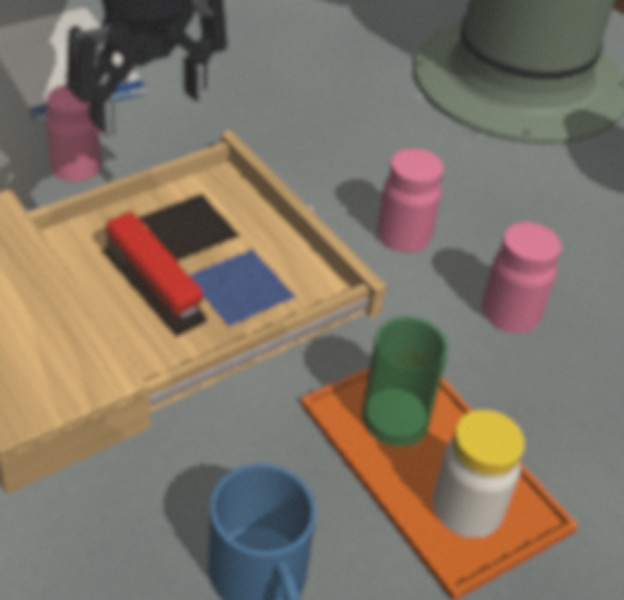

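Both stand upright in the tray: tumbler foot at about (405,293) and jar foot at about (436,338). The stapler is free. I'll descend onto it.

Request:
drive_tool(
  targets=[
    {"dx": 0, "dy": 0.01, "dz": 0.2, "yaw": 0, "fingers": 0},
    {"dx": 0, "dy": 0, "dz": 0.3, "yaw": 0, "fingers": 0},
    {"dx": 0, "dy": 0, "dz": 0.3, "yaw": 0, "fingers": 0},
    {"dx": 0, "dy": 0, "dz": 0.3, "yaw": 0, "fingers": 0},
    {"dx": 0, "dy": 0, "dz": 0.2, "yaw": 0, "fingers": 0},
    {"dx": 0, "dy": 0, "dz": 0.15, "yaw": 0, "fingers": 0},
    {"dx": 0, "dy": 0, "dz": 0.07, "yaw": 0, "fingers": 0},
    {"dx": 0, "dy": 0, "dz": 0, "yaw": 0, "fingers": 0},
    {"dx": 0, "dy": 0, "dz": 0, "yaw": 0, "fingers": 0},
  ],
)

```text
clock: 23.1
position: [0.6074, 0.0513, 0.0268]
tool_rot: [3.141, -0.0, 1.561]
force: [-0.5, 0.6, 0.1]
grip_width: 0.0856
finger_force: 0.0
```

Request:
drive_tool(
  targets=[
    {"dx": 0, "dy": 0, "dz": 0, "yaw": 0, "fingers": 1},
    {"dx": 0, "dy": 0, "dz": 0, "yaw": 0, "fingers": 1},
    {"dx": 0, "dy": 0, "dz": 0, "yaw": 0, "fingers": 1},
    {"dx": 0, "dy": 0, "dz": 0, "yaw": 0, "fingers": 1},
    {"dx": 0, "dy": 0, "dz": 0, "yaw": 0, "fingers": 1},
    {"dx": 0, "dy": 0, "dz": 0, "yaw": 0, "fingers": 1},
    {"dx": 0, "dy": 0, "dz": 0, "yaw": 0, "fingers": 1},
    {"dx": 0, "dy": 0, "dz": 0, "yaw": 0, "fingers": 1},
    {"dx": 0, "dy": 0, "dz": 0, "yaw": 0, "fingers": 1},
  ],
)

```text
clock: 24.0
position: [0.6069, 0.0512, 0.026]
tool_rot: [-3.142, -0.0, 1.561]
force: [-0.2, 0.2, -0.4]
grip_width: 0.0
finger_force: 0.0
```

```bash
python3 - <<'E'
from h import *
im=grab_frame("scene");cv2.imwrite("pics/s5.png",cv2.resize(im[130:290,210:370],None,fx=3.6,fy=3.6,interpolation=cv2.INTER_CUBIC))
E
```

```text
(no output)
```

View pics/s5.png

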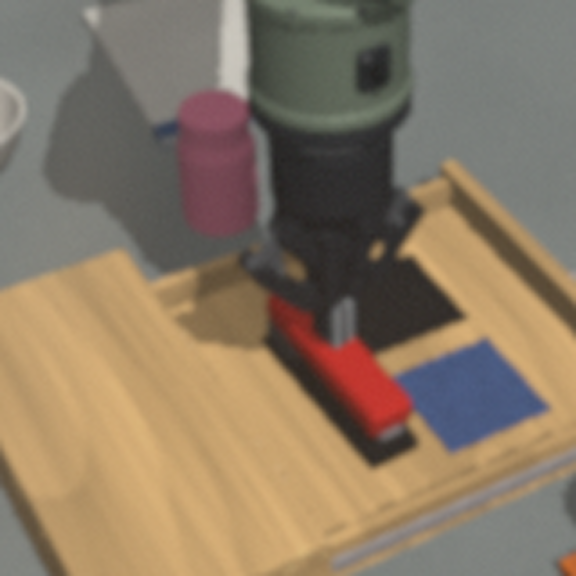

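```bash
python3 - <<'E'
from h import *
uv=np.array([342,344])/3.6+[210,130]
for z in(.026,.04,.063,.07):print(z,toplane("scene",uv,z))
o=readout.observe();print(o)
print(proj("scene",[[*o["position"][:2],z] for z in(.026,.05,.063,.07)]),uv)
im=grab_frame("top");cv2.imwrite("pics/t6.png",cv2.resize(im[100:260,220:400],None,fx=3.3,fy=3.3,interpolation=cv2.INTER_CUBIC))
s=blob(im,"red",(235,70,370,250));print(rect(s,.061))
E
```

```text
0.026 [[0.58416661 0.02501931]]
0.04 [[0.59203865 0.03719374]]
0.063 [[0.60497128 0.05719459]]
0.07 [[0.60890729 0.06328181]]
{'clock': 24.05, 'qpos': array([ 0.16743496,  0.75796587, -0.51935025,  1.7423219 ,  0.50734102,
        0.77842398, -0.61292796]), 'qd': array([ 0.00033981,  0.00082872,  0.00261091,  0.00046322, -0.00082697,
       -0.00092172, -0.00139335]), 'joint_efforts': array([-9.71044574e-04, -1.00492580e+02, -1.12921304e+01, -2.66557020e+01,
        1.43706865e-02,  2.03343137e-03,  2.68984222e-04]), 'position': array([0.6069419 , 0.05121696, 0.02599357]), 'tool_rot': array([ 3.14159088e+00, -4.79027722e-05,  1.56083438e+00]), 'force': array([-0.50564748, -0.86956422,  0.26785421]), 'moment': array([-0.03279681, -0.02887646,  0.02393598]), 'finger_force': 0.0, 'grip_width': -0.00012392039961069658}
[[303.14885428 235.47153347]
 [302.99180714 228.37075627]
 [302.90473885 224.43402404]
 [302.85725712 222.28717065]] [305.         225.55555556]
(array([0.6075, 0.0934]), array([0.0312, 0.0433]), 0.49)
```

View pics/t6.png

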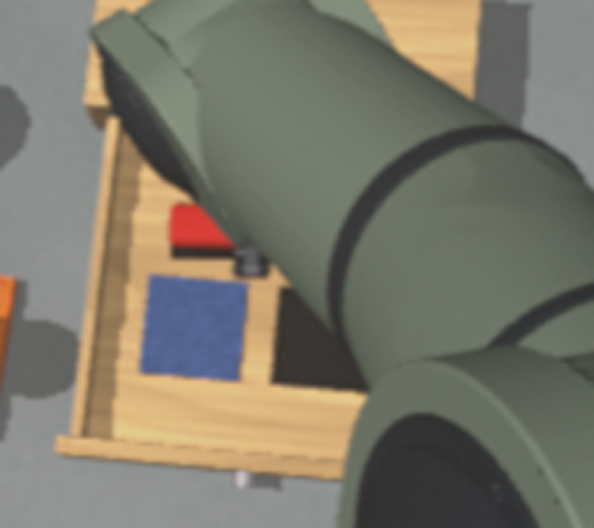

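The readout's z seems about 37 mm below the real fingertips: the shut tips hover at z≈0.063 over the stapler while it reports 0.026. That also explains the lid grip. I'll open and go down in force-checked steps.

Request:
drive_tool(
  targets=[
    {"dx": 0, "dy": 0, "dz": 0, "yaw": 0, "fingers": 0},
    {"dx": 0, "dy": 0, "dz": 0, "yaw": 0, "fingers": 0},
    {"dx": 0, "dy": 0, "dz": 0, "yaw": 0, "fingers": 0},
    {"dx": 0, "dy": 0, "dz": 0, "yaw": 0, "fingers": 0},
    {"dx": 0, "dy": 0, "dz": 0, "yaw": 0, "fingers": 0},
    {"dx": 0, "dy": 0, "dz": 0, "yaw": 0, "fingers": 0},
    {"dx": 0, "dy": 0, "dz": 0, "yaw": 0, "fingers": 0},
    {"dx": 0, "dy": 0, "dz": 0.05, "yaw": 0, "fingers": 0},
    {"dx": 0, "dy": 0, "dz": 0.05, "yaw": 0, "fingers": 0},
    {"dx": 0, "dy": 0, "dz": 0.05, "yaw": 0, "fingers": 0},
    {"dx": 0, "dy": 0, "dz": 0.05, "yaw": 0, "fingers": 0},
    {"dx": 0, "dy": 0, "dz": 0, "yaw": 0, "fingers": 0},
  ],
)

```text
clock: 25.3
position: [0.6065, 0.0512, 0.0051]
tool_rot: [-3.14, 0.0, 1.561]
force: [0.3, -0.4, -0.9]
grip_width: 0.0855
finger_force: 0.0
```

Request:
drive_tool(
  targets=[
    {"dx": 0, "dy": 0, "dz": 0.04, "yaw": 0, "fingers": 0},
    {"dx": 0, "dy": 0, "dz": 0.04, "yaw": 0, "fingers": 0},
    {"dx": 0, "dy": 0, "dz": 0.04, "yaw": 0, "fingers": 0},
    {"dx": 0, "dy": 0, "dz": 0, "yaw": 0, "fingers": 0},
  ],
)

```text
clock: 25.7
position: [0.6066, 0.0511, -0.0066]
tool_rot: [-3.141, 0.0, 1.561]
force: [0.2, -0.5, 0.6]
grip_width: 0.0854
finger_force: 0.0
```

Request:
drive_tool(
  targets=[
    {"dx": 0, "dy": 0, "dz": 0, "yaw": 0, "fingers": 1},
    {"dx": 0, "dy": 0, "dz": 0, "yaw": 0, "fingers": 1},
    {"dx": 0, "dy": 0, "dz": 0, "yaw": 0, "fingers": 1},
    {"dx": 0, "dy": 0, "dz": 0, "yaw": 0, "fingers": 1},
    {"dx": 0, "dy": 0, "dz": 0, "yaw": 0, "fingers": 1},
    {"dx": 0, "dy": 0, "dz": 0, "yaw": 0, "fingers": 1},
    {"dx": 0, "dy": 0, "dz": 0, "yaw": 0, "fingers": 1},
    {"dx": 0, "dy": 0, "dz": 0, "yaw": 0, "fingers": 1},
    {"dx": 0, "dy": 0, "dz": 0, "yaw": 0, "fingers": 1},
  ],
)

```text
clock: 26.6
position: [0.6071, 0.0511, -0.0057]
tool_rot: [3.141, 0.0, 1.561]
force: [-1.9, -0.8, 5.0]
grip_width: 0.0333
finger_force: 40.6
```

Request:
drive_tool(
  targets=[
    {"dx": 0, "dy": 0, "dz": -0.05, "yaw": 0, "fingers": 1},
    {"dx": 0, "dy": 0, "dz": -0.15, "yaw": 0, "fingers": 1},
    {"dx": 0, "dy": 0, "dz": -0.25, "yaw": 0, "fingers": 1},
    {"dx": 0, "dy": 0, "dz": -0.3, "yaw": 0, "fingers": 1},
    {"dx": 0, "dy": 0, "dz": -0.3, "yaw": 0, "fingers": 1},
    {"dx": 0, "dy": 0, "dz": -0.3, "yaw": 0, "fingers": 1},
    {"dx": 0, "dy": 0, "dz": -0.15, "yaw": 0, "fingers": 1},
    {"dx": 0, "dy": 0, "dz": -0.1, "yaw": 0, "fingers": 1},
    {"dx": 0, "dy": 0, "dz": 0, "yaw": 0.03, "fingers": 1},
    {"dx": 0, "dy": 0, "dz": 0, "yaw": 0.04, "fingers": 1},
    {"dx": 0, "dy": 0, "dz": 0, "yaw": 0.03, "fingers": 1},
    {"dx": 0, "dy": 0, "dz": 0, "yaw": 0, "fingers": 1},
  ],
)

```text
clock: 27.8
position: [0.6064, 0.0511, 0.1533]
tool_rot: [-3.14, 0.0, 1.403]
force: [0.3, 0.8, -2.1]
grip_width: 0.0333
finger_force: 40.0
```

Request:
drive_tool(
  targets=[
    {"dx": -0.13, "dy": -0.02, "dz": 0, "yaw": 0, "fingers": 1},
    {"dx": -0.25, "dy": -0.03, "dz": 0, "yaw": 0, "fingers": 1},
    {"dx": -0.35, "dy": -0.05, "dz": 0, "yaw": 0, "fingers": 1},
    {"dx": -0.35, "dy": -0.05, "dz": 0, "yaw": 0, "fingers": 1},
    {"dx": -0.35, "dy": -0.05, "dz": 0, "yaw": 0, "fingers": 1},
    {"dx": -0.35, "dy": -0.05, "dz": 0, "yaw": 0, "fingers": 1},
    {"dx": -0.35, "dy": -0.05, "dz": 0, "yaw": 0, "fingers": 1},
    {"dx": -0.35, "dy": -0.05, "dz": 0, "yaw": 0, "fingers": 1},
    {"dx": -0.35, "dy": -0.05, "dz": 0, "yaw": 0, "fingers": 1},
    {"dx": -0.35, "dy": -0.05, "dz": 0, "yaw": 0, "fingers": 1},
    {"dx": -0.35, "dy": -0.05, "dz": 0, "yaw": 0, "fingers": 1},
    {"dx": -0.35, "dy": -0.05, "dz": 0, "yaw": 0, "fingers": 1},
    {"dx": -0.25, "dy": -0.03, "dz": 0, "yaw": 0, "fingers": 1},
    {"dx": -0.15, "dy": -0.02, "dz": 0, "yaw": 0, "fingers": 1},
    {"dx": -0.05, "dy": 0, "dz": 0, "yaw": 0, "fingers": 1},
    {"dx": 0, "dy": 0, "dz": 0, "yaw": 0, "fingers": 1},
    {"dx": 0, "dy": 0, "dz": 0, "yaw": 0, "fingers": 1},
  ],
)

```text
clock: 29.5
position: [0.4764, -0.3644, 0.154]
tool_rot: [3.141, -0.001, 1.406]
force: [-0.3, 0.9, -2.2]
grip_width: 0.0335
finger_force: 40.0
```

```bash
python3 - <<'E'
from h import *
o=readout.observe();print(o["position"],o["tool_rot"],o["force"],o["grip_width"])
sc=grab_frame("scene");cv2.imwrite("pics/s7.png",cv2.resize(sc[40:200,150:370],None,fx=3,fy=3,interpolation=cv2.INTER_CUBIC))
E
```

```text
[ 0.47637991 -0.36440996  0.15399275] [ 3.14145575e+00 -6.63987016e-04  1.40555666e+00] [-0.33422757  0.87827735 -2.18756015] 0.03354542857676085
```

View pics/s7.png

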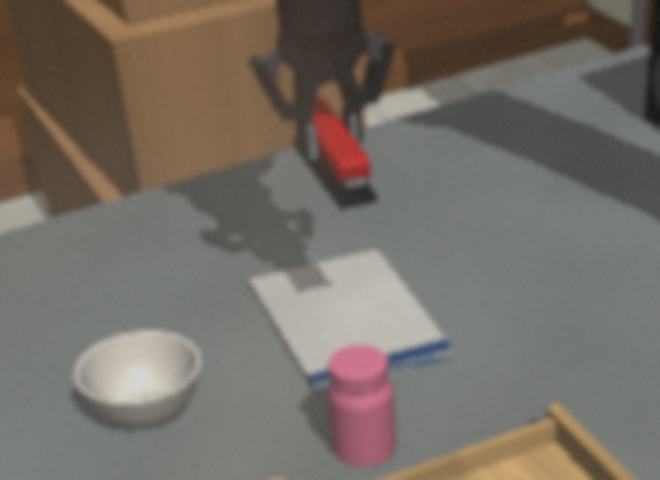

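The stapler hangs level above the pad, in line with its long edges. Lowering it.

Request:
drive_tool(
  targets=[
    {"dx": -0.02, "dy": 0, "dz": 0.1, "yaw": 0, "fingers": 1},
    {"dx": 0, "dy": 0, "dz": 0.25, "yaw": 0, "fingers": 1},
    {"dx": 0, "dy": 0, "dz": 0.3, "yaw": 0, "fingers": 1},
    {"dx": 0, "dy": 0, "dz": 0.3, "yaw": 0, "fingers": 1},
    {"dx": 0, "dy": 0, "dz": 0.25, "yaw": 0, "fingers": 1},
    {"dx": 0, "dy": 0, "dz": 0.15, "yaw": 0, "fingers": 1},
    {"dx": 0, "dy": 0, "dz": 0.1, "yaw": 0, "fingers": 1},
    {"dx": 0, "dy": 0, "dz": 0.07, "yaw": 0, "fingers": 1},
    {"dx": 0, "dy": 0, "dz": 0.03, "yaw": 0, "fingers": 1},
    {"dx": 0, "dy": 0, "dz": 0.02, "yaw": 0, "fingers": 1},
    {"dx": 0, "dy": 0, "dz": 0, "yaw": 0, "fingers": 1},
    {"dx": 0, "dy": 0, "dz": 0, "yaw": 0, "fingers": 1},
  ],
)

```text
clock: 30.75
position: [0.4757, -0.368, -0.0025]
tool_rot: [3.141, 0.0, 1.404]
force: [-0.4, -0.6, -2.2]
grip_width: 0.0332
finger_force: 40.0
```

Request:
drive_tool(
  targets=[
    {"dx": 0.01, "dy": 0, "dz": 0.01, "yaw": 0, "fingers": 1},
    {"dx": 0, "dy": 0, "dz": 0.01, "yaw": 0, "fingers": 1},
    {"dx": 0, "dy": 0, "dz": 0.01, "yaw": 0, "fingers": 1},
    {"dx": 0, "dy": 0, "dz": 0, "yaw": 0, "fingers": 1},
    {"dx": 0, "dy": 0, "dz": 0, "yaw": 0, "fingers": 1},
  ],
)

```text
clock: 31.25
position: [0.4756, -0.3668, -0.0057]
tool_rot: [3.142, 0.0, 1.404]
force: [-1.6, 0.8, 5.5]
grip_width: 0.0337
finger_force: 41.0
```

Request:
drive_tool(
  targets=[
    {"dx": 0, "dy": 0, "dz": 0, "yaw": 0, "fingers": 0},
    {"dx": 0, "dy": 0, "dz": 0, "yaw": 0, "fingers": 0},
    {"dx": 0, "dy": 0, "dz": 0, "yaw": 0, "fingers": 0},
    {"dx": 0, "dy": 0, "dz": 0, "yaw": 0, "fingers": 0},
    {"dx": 0, "dy": 0, "dz": 0, "yaw": 0, "fingers": 0},
    {"dx": 0, "dy": 0, "dz": -0.1, "yaw": 0, "fingers": 0},
    {"dx": 0, "dy": 0, "dz": -0.3, "yaw": 0, "fingers": 0},
    {"dx": 0, "dy": 0, "dz": -0.4, "yaw": 0, "fingers": 0},
    {"dx": 0, "dy": 0, "dz": -0.4, "yaw": 0, "fingers": 0},
    {"dx": 0, "dy": 0, "dz": -0.4, "yaw": 0, "fingers": 0},
  ],
)

```text
clock: 32.25
position: [0.4754, -0.3665, 0.1564]
tool_rot: [3.141, -0.0, 1.404]
force: [0.9, -0.3, -0.1]
grip_width: 0.0853
finger_force: 0.0
```

Request:
drive_tool(
  targets=[
    {"dx": 0.36, "dy": -0.04, "dz": 0, "yaw": 0, "fingers": 0},
    {"dx": 0.36, "dy": -0.04, "dz": 0, "yaw": 0, "fingers": 0},
    {"dx": 0.36, "dy": -0.04, "dz": 0, "yaw": 0, "fingers": 0},
    {"dx": 0.36, "dy": -0.04, "dz": 0, "yaw": 0, "fingers": 0},
    {"dx": 0.36, "dy": -0.04, "dz": 0, "yaw": 0, "fingers": 0},
    {"dx": 0.36, "dy": -0.04, "dz": 0, "yaw": 0, "fingers": 0},
    {"dx": 0.36, "dy": -0.04, "dz": 0, "yaw": 0, "fingers": 0},
    {"dx": 0.36, "dy": -0.04, "dz": 0, "yaw": 0, "fingers": 0},
    {"dx": 0.36, "dy": -0.04, "dz": 0, "yaw": 0, "fingers": 0},
    {"dx": 0.36, "dy": -0.04, "dz": 0, "yaw": 0, "fingers": 0},
    {"dx": 0.36, "dy": -0.04, "dz": 0, "yaw": 0, "fingers": 0},
    {"dx": 0.36, "dy": -0.04, "dz": 0, "yaw": 0, "fingers": 0},
    {"dx": 0.36, "dy": -0.04, "dz": 0, "yaw": 0, "fingers": 0},
    {"dx": 0.36, "dy": -0.04, "dz": 0, "yaw": 0, "fingers": 0},
    {"dx": 0.36, "dy": -0.04, "dz": 0, "yaw": 0, "fingers": 0},
    {"dx": 0.36, "dy": -0.04, "dz": 0, "yaw": 0, "fingers": 0},
    {"dx": 0.36, "dy": -0.04, "dz": 0, "yaw": 0, "fingers": 0},
    {"dx": 0.36, "dy": -0.04, "dz": 0, "yaw": 0, "fingers": 0},
    {"dx": 0.28, "dy": -0.01, "dz": 0, "yaw": 0, "fingers": 0},
  ],
)

```text
clock: 34.15
position: [0.5155, 0.3144, 0.1548]
tool_rot: [3.141, -0.001, 1.405]
force: [-0.3, 0.6, 0.7]
grip_width: 0.0857
finger_force: 0.0
```

Request:
drive_tool(
  targets=[
    {"dx": 0, "dy": 0, "dz": 0, "yaw": -0.088, "fingers": 0},
    {"dx": 0, "dy": 0, "dz": 0, "yaw": -0.088, "fingers": 0},
    {"dx": 0, "dy": 0, "dz": 0, "yaw": -0.088, "fingers": 0},
    {"dx": 0, "dy": 0, "dz": 0, "yaw": -0.088, "fingers": 0},
    {"dx": 0, "dy": 0, "dz": 0, "yaw": -0.088, "fingers": 0},
    {"dx": 0, "dy": 0, "dz": 0, "yaw": -0.088, "fingers": 0},
    {"dx": 0, "dy": 0, "dz": 0, "yaw": -0.088, "fingers": 0},
    {"dx": 0, "dy": 0, "dz": 0, "yaw": -0.088, "fingers": 0},
    {"dx": 0, "dy": 0, "dz": 0, "yaw": -0.088, "fingers": 0},
    {"dx": 0, "dy": 0, "dz": 0, "yaw": -0.088, "fingers": 0},
    {"dx": 0, "dy": 0, "dz": 0, "yaw": -0.088, "fingers": 0},
    {"dx": 0, "dy": 0, "dz": 0, "yaw": -0.088, "fingers": 0},
    {"dx": 0, "dy": 0, "dz": 0, "yaw": 0, "fingers": 0},
  ],
)

```text
clock: 35.45
position: [0.5161, 0.3117, 0.1545]
tool_rot: [3.141, -0.0, 3.065]
force: [0.1, -0.4, -0.0]
grip_width: 0.0851
finger_force: 0.0
```

```bash
python3 - <<'E'
from h import *
o=readout.observe();print(o["position"],o["tool_rot"])
im=grab_frame("top")
s=blob(im,"red",(405,180,510,265));print("st",rect(s,.061))
p=blob(im,"white",(405,180,510,265));b=blob(im,"blue",(405,180,435,250));print("pad",rect(np.vstack([p,b]),.012))
a=cv2.resize(im[170:275,400:520],None,fx=3.5,fy=3.5,interpolation=cv2.INTER_CUBIC)
sc=grab_frame("scene");c=cv2.resize(sc[250:370,350:490],None,fx=3.0625,fy=3.0625)
cv2.imwrite("pics/t8.png",np.hstack([a,np.pad(c,((0,0),(0,0),(0,0)))[:a.shape[0]]]) )
E
```

```text
[0.51609902 0.31168865 0.15446112] [ 3.14147747e+00 -1.84426405e-05  3.06480617e+00]
st (array([ 0.4737, -0.3771]), array([0.1062, 0.0317]), 80.19)
pad (array([ 0.5238, -0.3784]), array([0.2001, 0.054 ]), 79.92)
```

View pics/t8.png

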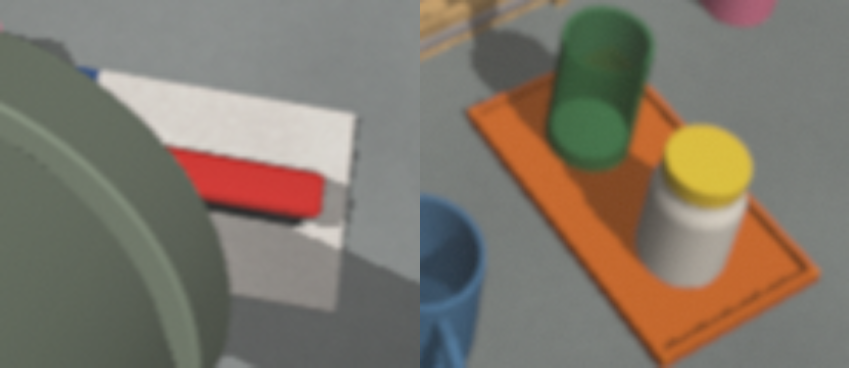

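Request:
drive_tool(
  targets=[
    {"dx": 0, "dy": 0.01, "dz": 0.1, "yaw": 0, "fingers": 0},
    {"dx": 0, "dy": 0, "dz": 0.25, "yaw": 0, "fingers": 0},
    {"dx": 0, "dy": 0, "dz": 0.3, "yaw": 0, "fingers": 0},
    {"dx": 0, "dy": 0, "dz": 0.25, "yaw": 0, "fingers": 0},
    {"dx": 0, "dy": 0, "dz": 0.1, "yaw": 0, "fingers": 0},
    {"dx": 0, "dy": 0, "dz": 0.06, "yaw": 0, "fingers": 0},
    {"dx": 0, "dy": 0, "dz": 0, "yaw": 0, "fingers": 0},
  ],
)

```text
clock: 36.25
position: [0.5161, 0.3131, 0.048]
tool_rot: [3.142, -0.0, 3.062]
force: [0.4, 0.0, 0.8]
grip_width: 0.0856
finger_force: 0.0
```

Request:
drive_tool(
  targets=[
    {"dx": 0, "dy": 0, "dz": 0, "yaw": 0, "fingers": 1},
    {"dx": 0, "dy": 0, "dz": 0, "yaw": 0, "fingers": 1},
    {"dx": 0, "dy": 0, "dz": 0, "yaw": 0, "fingers": 1},
    {"dx": 0, "dy": 0, "dz": 0, "yaw": 0, "fingers": 1},
    {"dx": 0, "dy": 0, "dz": 0, "yaw": 0, "fingers": 1},
    {"dx": 0, "dy": 0, "dz": 0, "yaw": 0, "fingers": 1},
    {"dx": 0, "dy": 0, "dz": 0, "yaw": 0, "fingers": 1},
    {"dx": 0, "dy": 0, "dz": -0.05, "yaw": 0, "fingers": 1},
    {"dx": 0, "dy": 0, "dz": -0.15, "yaw": 0, "fingers": 1},
    {"dx": 0, "dy": 0, "dz": -0.2, "yaw": 0, "fingers": 1},
    {"dx": 0, "dy": 0, "dz": -0.2, "yaw": 0, "fingers": 1},
    {"dx": 0, "dy": 0, "dz": -0.2, "yaw": 0, "fingers": 1},
    {"dx": 0, "dy": 0, "dz": 0, "yaw": 0, "fingers": 1},
  ],
)

```text
clock: 37.55
position: [0.5172, 0.3141, 0.1319]
tool_rot: [3.139, 0.004, 3.062]
force: [-0.3, 0.4, -2.9]
grip_width: 0.061
finger_force: 44.4
```

```bash
python3 - <<'E'
from h import *
q=np.array([(148,277),(248,283),(240,380),(140,374)])/3.3+[220,100]
P=toplane("top",q,.015);print(P.mean(0),np.linalg.norm(np.diff(P,axis=0),axis=1))
q=np.array([(203,196),(238,233),(256,252),(293,295),(232,324)])/2.4+[240,120]
P=toplane("scene",q,.015);print("scene black +x? corners",P[:2],"blue",P[2:])
im=grab_frame("top");print("tumbler in hand, z foot? ",readout.observe()["position"])
E
```

```text
[0.53437469 0.09984884] [0.07987309 0.07797305 0.07891036]
scene black +x? corners [[ 0.48409675 -0.03138233]
 [ 0.48831055  0.03907016]] blue [[0.49032898 0.07322493]
 [0.49772774 0.1437617 ]
 [0.57173679 0.14031951]]
tumbler in hand, z foot?  [0.51675611 0.31341574 0.13011902]
```

Request:
drive_tool(
  targets=[
    {"dx": -0.01, "dy": -0.11, "dz": 0, "yaw": 0, "fingers": 1},
    {"dx": -0.03, "dy": -0.25, "dz": 0, "yaw": 0, "fingers": 1},
    {"dx": -0.04, "dy": -0.35, "dz": 0, "yaw": 0, "fingers": 1},
    {"dx": -0.04, "dy": -0.35, "dz": 0, "yaw": 0, "fingers": 1},
    {"dx": -0.04, "dy": -0.35, "dz": 0, "yaw": 0, "fingers": 1},
    {"dx": -0.04, "dy": -0.35, "dz": 0, "yaw": 0, "fingers": 1},
    {"dx": -0.04, "dy": -0.35, "dz": 0, "yaw": 0, "fingers": 1},
    {"dx": -0.04, "dy": -0.35, "dz": 0, "yaw": 0, "fingers": 1},
    {"dx": -0.04, "dy": -0.35, "dz": 0, "yaw": 0, "fingers": 1},
    {"dx": -0.02, "dy": -0.23, "dz": 0, "yaw": 0, "fingers": 1},
    {"dx": -0.01, "dy": -0.12, "dz": 0, "yaw": 0, "fingers": 1},
    {"dx": 0, "dy": 0, "dz": 0, "yaw": 0, "fingers": 1},
    {"dx": 0, "dy": 0, "dz": 0, "yaw": 0, "fingers": 1},
  ],
)

```text
clock: 38.9
position: [0.5258, -0.0042, 0.1279]
tool_rot: [3.141, -0.0, 3.063]
force: [-0.2, 0.1, -2.8]
grip_width: 0.0613
finger_force: 44.6
```

Request:
drive_tool(
  targets=[
    {"dx": -0.01, "dy": 0, "dz": 0.1, "yaw": 0, "fingers": 1},
    {"dx": 0, "dy": 0, "dz": 0.2, "yaw": 0, "fingers": 1},
    {"dx": 0, "dy": 0, "dz": 0.2, "yaw": 0, "fingers": 1},
    {"dx": 0, "dy": 0, "dz": 0.1, "yaw": 0, "fingers": 1},
    {"dx": 0, "dy": 0, "dz": 0.04, "yaw": 0, "fingers": 1},
    {"dx": 0, "dy": 0, "dz": 0.01, "yaw": 0, "fingers": 1},
    {"dx": 0, "dy": 0, "dz": 0, "yaw": 0, "fingers": 1},
    {"dx": 0, "dy": 0, "dz": 0, "yaw": 0, "fingers": 1},
  ],
)

```text
clock: 39.7
position: [0.5274, -0.0049, 0.0636]
tool_rot: [-3.142, 0.001, 3.062]
force: [-0.8, -0.3, -2.8]
grip_width: 0.0612
finger_force: 44.6
```

Request:
drive_tool(
  targets=[
    {"dx": 0, "dy": 0, "dz": 0.01, "yaw": 0, "fingers": 1},
    {"dx": 0, "dy": 0, "dz": 0.01, "yaw": 0, "fingers": 1},
    {"dx": 0, "dy": 0, "dz": 0, "yaw": 0, "fingers": 1},
    {"dx": 0, "dy": 0, "dz": 0, "yaw": 0, "fingers": 1},
  ],
)

```text
clock: 40.1
position: [0.527, -0.005, 0.061]
tool_rot: [3.142, -0.0, 3.062]
force: [0.1, -0.2, -2.9]
grip_width: 0.0612
finger_force: 44.6
```

Request:
drive_tool(
  targets=[
    {"dx": 0, "dy": 0.01, "dz": 0.01, "yaw": 0, "fingers": 1},
    {"dx": 0, "dy": 0, "dz": 0.01, "yaw": 0, "fingers": 1},
    {"dx": 0, "dy": 0, "dz": 0.005, "yaw": 0, "fingers": 1},
    {"dx": 0, "dy": 0, "dz": 0, "yaw": 0, "fingers": 1},
    {"dx": 0, "dy": 0, "dz": 0, "yaw": 0, "fingers": 1},
  ],
)

```text
clock: 40.6
position: [0.528, -0.0039, 0.0594]
tool_rot: [-3.141, 0.002, 3.062]
force: [-1.9, -2.4, 17.1]
grip_width: 0.061
finger_force: 46.2
```

Request:
drive_tool(
  targets=[
    {"dx": 0, "dy": 0, "dz": -0.008, "yaw": 0, "fingers": 1},
    {"dx": 0, "dy": 0, "dz": 0, "yaw": 0, "fingers": 0},
    {"dx": 0, "dy": 0, "dz": 0, "yaw": 0, "fingers": 0},
    {"dx": 0, "dy": 0, "dz": 0, "yaw": 0, "fingers": 0},
    {"dx": 0, "dy": 0, "dz": 0, "yaw": 0, "fingers": 0},
    {"dx": 0, "dy": 0, "dz": 0, "yaw": 0, "fingers": 0},
    {"dx": 0, "dy": 0, "dz": -0.2, "yaw": 0, "fingers": 0},
    {"dx": 0, "dy": 0, "dz": -0.4, "yaw": 0, "fingers": 0},
    {"dx": 0, "dy": 0, "dz": -0.4, "yaw": 0, "fingers": 0},
    {"dx": 0, "dy": 0, "dz": -0.2, "yaw": 0, "fingers": 0},
  ],
)

```text
clock: 41.6
position: [0.5278, -0.0035, 0.1822]
tool_rot: [3.141, 0.003, 3.063]
force: [-0.1, 0.1, -1.0]
grip_width: 0.0854
finger_force: 0.0
```

Request:
drive_tool(
  targets=[
    {"dx": 0.03, "dy": 0.36, "dz": 0, "yaw": 0, "fingers": 0},
    {"dx": 0.03, "dy": 0.36, "dz": 0, "yaw": 0, "fingers": 0},
    {"dx": 0.03, "dy": 0.36, "dz": 0, "yaw": 0, "fingers": 0},
    {"dx": 0.03, "dy": 0.36, "dz": 0, "yaw": 0, "fingers": 0},
    {"dx": 0.03, "dy": 0.36, "dz": 0, "yaw": 0, "fingers": 0},
    {"dx": 0.03, "dy": 0.36, "dz": 0, "yaw": 0, "fingers": 0},
    {"dx": 0.03, "dy": 0.36, "dz": 0, "yaw": 0, "fingers": 0},
    {"dx": 0.03, "dy": 0.36, "dz": 0, "yaw": 0, "fingers": 0},
    {"dx": 0.03, "dy": 0.36, "dz": 0, "yaw": 0, "fingers": 0},
    {"dx": 0.03, "dy": 0.36, "dz": 0, "yaw": 0, "fingers": 0},
    {"dx": 0.03, "dy": 0.36, "dz": 0, "yaw": 0, "fingers": 0},
    {"dx": 0, "dy": 0.2, "dz": 0, "yaw": 0, "fingers": 0},
    {"dx": 0, "dy": 0, "dz": 0, "yaw": 0, "fingers": 0},
  ],
)

```text
clock: 42.9
position: [0.5256, 0.4166, 0.179]
tool_rot: [3.14, -0.001, 3.066]
force: [-0.3, -0.4, -0.6]
grip_width: 0.0857
finger_force: 0.0
```

Request:
drive_tool(
  targets=[
    {"dx": -0.02, "dy": -0.02, "dz": 0.2, "yaw": 0, "fingers": 0},
    {"dx": 0, "dy": 0, "dz": 0.3, "yaw": 0, "fingers": 0},
    {"dx": 0, "dy": 0, "dz": 0.3, "yaw": 0, "fingers": 0},
    {"dx": 0, "dy": 0, "dz": 0.3, "yaw": 0, "fingers": 0},
    {"dx": 0, "dy": 0, "dz": 0.2, "yaw": 0, "fingers": 0},
    {"dx": 0, "dy": 0, "dz": 0.1, "yaw": 0, "fingers": 0},
    {"dx": 0, "dy": 0, "dz": 0.05, "yaw": 0, "fingers": 0},
    {"dx": 0, "dy": 0, "dz": 0, "yaw": 0, "fingers": 0},
    {"dx": 0, "dy": 0, "dz": 0, "yaw": 0, "fingers": 0},
  ],
)

```text
clock: 43.8
position: [0.5293, 0.4117, 0.0354]
tool_rot: [3.141, 0.001, 3.062]
force: [-0.3, -0.5, -0.5]
grip_width: 0.0853
finger_force: 0.0
```

Request:
drive_tool(
  targets=[
    {"dx": 0, "dy": 0, "dz": 0, "yaw": 0, "fingers": 1},
    {"dx": 0, "dy": 0, "dz": 0, "yaw": 0, "fingers": 1},
    {"dx": 0, "dy": 0, "dz": 0, "yaw": 0, "fingers": 1},
    {"dx": 0, "dy": 0, "dz": 0, "yaw": 0, "fingers": 1},
    {"dx": 0, "dy": 0, "dz": 0, "yaw": 0, "fingers": 1},
    {"dx": 0, "dy": 0, "dz": 0, "yaw": 0, "fingers": 1},
    {"dx": 0, "dy": 0, "dz": 0, "yaw": 0, "fingers": 1},
    {"dx": 0, "dy": 0, "dz": 0, "yaw": 0, "fingers": 1},
    {"dx": 0, "dy": 0, "dz": -0.05, "yaw": 0, "fingers": 1},
    {"dx": 0, "dy": 0, "dz": -0.05, "yaw": 0, "fingers": 1},
    {"dx": 0, "dy": 0, "dz": 0, "yaw": 0, "fingers": 1},
  ],
)

```text
clock: 44.9
position: [0.5292, 0.4112, 0.0451]
tool_rot: [3.141, 0.001, 3.062]
force: [0.6, -0.1, -1.7]
grip_width: 0.0519
finger_force: 44.2
```

Request:
drive_tool(
  targets=[
    {"dx": 0, "dy": 0, "dz": -0.15, "yaw": 0, "fingers": 1},
    {"dx": 0, "dy": 0, "dz": -0.25, "yaw": 0, "fingers": 1},
    {"dx": 0, "dy": 0, "dz": -0.2, "yaw": 0, "fingers": 1},
    {"dx": 0, "dy": 0, "dz": -0.1, "yaw": 0, "fingers": 1},
    {"dx": -0.01, "dy": -0.11, "dz": 0, "yaw": 0, "fingers": 1},
    {"dx": -0.02, "dy": -0.25, "dz": 0, "yaw": 0, "fingers": 1},
    {"dx": -0.035, "dy": -0.35, "dz": 0, "yaw": 0, "fingers": 1},
    {"dx": -0.035, "dy": -0.35, "dz": 0, "yaw": 0, "fingers": 1},
    {"dx": -0.035, "dy": -0.35, "dz": 0, "yaw": 0, "fingers": 1},
    {"dx": -0.035, "dy": -0.35, "dz": 0, "yaw": 0, "fingers": 1},
    {"dx": -0.035, "dy": -0.35, "dz": 0, "yaw": 0, "fingers": 1},
    {"dx": -0.035, "dy": -0.35, "dz": 0, "yaw": 0, "fingers": 1},
    {"dx": -0.035, "dy": -0.3, "dz": 0, "yaw": 0, "fingers": 1},
    {"dx": -0.025, "dy": -0.22, "dz": 0, "yaw": 0, "fingers": 1},
    {"dx": -0.01, "dy": -0.12, "dz": 0, "yaw": 0, "fingers": 1},
    {"dx": 0, "dy": 0, "dz": 0, "yaw": 0, "fingers": 1},
    {"dx": 0, "dy": 0, "dz": 0, "yaw": 0, "fingers": 1},
  ],
)

```text
clock: 46.6
position: [0.5351, 0.1003, 0.1142]
tool_rot: [3.141, -0.0, 3.063]
force: [-0.6, -0.0, -1.7]
grip_width: 0.0525
finger_force: 44.3
```

Request:
drive_tool(
  targets=[
    {"dx": 0, "dy": 0, "dz": 0.1, "yaw": 0, "fingers": 1},
    {"dx": 0, "dy": 0, "dz": 0.2, "yaw": 0, "fingers": 1},
    {"dx": 0, "dy": 0, "dz": 0.2, "yaw": 0, "fingers": 1},
    {"dx": 0, "dy": 0, "dz": 0.08, "yaw": 0, "fingers": 1},
    {"dx": 0, "dy": 0, "dz": 0.04, "yaw": 0, "fingers": 1},
    {"dx": 0, "dy": 0, "dz": 0.02, "yaw": 0, "fingers": 1},
    {"dx": 0, "dy": 0, "dz": 0.01, "yaw": 0, "fingers": 1},
    {"dx": 0, "dy": 0, "dz": 0, "yaw": 0, "fingers": 1},
    {"dx": 0, "dy": 0, "dz": 0, "yaw": 0, "fingers": 1},
  ],
)

```text
clock: 47.5
position: [0.5356, 0.0997, 0.0497]
tool_rot: [3.142, 0.001, 3.062]
force: [-0.4, 0.0, -2.0]
grip_width: 0.052
finger_force: 44.3
```

Request:
drive_tool(
  targets=[
    {"dx": 0, "dy": 0, "dz": 0.01, "yaw": 0, "fingers": 1},
    {"dx": 0, "dy": 0, "dz": 0.01, "yaw": 0, "fingers": 1},
    {"dx": 0, "dy": 0, "dz": 0, "yaw": 0, "fingers": 1},
    {"dx": 0, "dy": 0, "dz": 0, "yaw": 0, "fingers": 1},
  ],
)

```text
clock: 47.9
position: [0.5353, 0.0997, 0.0473]
tool_rot: [3.142, -0.0, 3.062]
force: [-0.3, 0.4, -2.4]
grip_width: 0.0522
finger_force: 44.3
```

Request:
drive_tool(
  targets=[
    {"dx": 0, "dy": 0, "dz": 0.01, "yaw": 0, "fingers": 1},
    {"dx": 0, "dy": 0, "dz": 0.005, "yaw": 0, "fingers": 1},
    {"dx": 0, "dy": 0, "dz": 0, "yaw": 0, "fingers": 1},
    {"dx": 0, "dy": 0, "dz": 0, "yaw": 0, "fingers": 1},
  ],
)

```text
clock: 48.3
position: [0.5353, 0.0998, 0.0458]
tool_rot: [3.142, -0.0, 3.063]
force: [-0.7, 0.0, -2.5]
grip_width: 0.0523
finger_force: 44.3
```

Request:
drive_tool(
  targets=[
    {"dx": 0, "dy": 0, "dz": 0.01, "yaw": 0, "fingers": 1},
    {"dx": 0, "dy": 0, "dz": 0.003, "yaw": 0, "fingers": 1},
    {"dx": 0, "dy": 0, "dz": 0, "yaw": 0, "fingers": 1},
    {"dx": 0, "dy": 0, "dz": 0, "yaw": 0, "fingers": 1},
  ],
)

```text
clock: 48.7
position: [0.5357, 0.0999, 0.0456]
tool_rot: [-3.141, 0.001, 3.063]
force: [-5.8, -2.6, 21.3]
grip_width: 0.0522
finger_force: 47.8
```

Request:
drive_tool(
  targets=[
    {"dx": 0, "dy": 0, "dz": -0.009, "yaw": 0, "fingers": 1},
    {"dx": 0, "dy": 0, "dz": 0, "yaw": 0, "fingers": 0},
    {"dx": 0, "dy": 0, "dz": 0, "yaw": 0, "fingers": 0},
    {"dx": 0, "dy": 0, "dz": 0, "yaw": 0, "fingers": 0},
    {"dx": 0, "dy": 0, "dz": 0, "yaw": 0, "fingers": 0},
    {"dx": 0, "dy": 0, "dz": 0, "yaw": 0, "fingers": 0},
    {"dx": 0, "dy": 0, "dz": -0.2, "yaw": 0, "fingers": 0},
    {"dx": 0, "dy": 0, "dz": -0.4, "yaw": 0, "fingers": 0},
    {"dx": 0, "dy": 0, "dz": -0.4, "yaw": 0, "fingers": 0},
    {"dx": 0, "dy": 0, "dz": -0.4, "yaw": 0, "fingers": 0},
  ],
)

```text
clock: 49.7
position: [0.535, 0.0999, 0.1869]
tool_rot: [3.141, -0.0, 3.063]
force: [0.8, -0.0, -0.3]
grip_width: 0.0851
finger_force: 0.0
```

Request:
drive_tool(
  targets=[
    {"dx": 0.23, "dy": 0.26, "dz": 0, "yaw": 0, "fingers": 0},
    {"dx": 0.23, "dy": 0.26, "dz": 0, "yaw": 0, "fingers": 0},
    {"dx": 0.23, "dy": 0.26, "dz": 0, "yaw": 0, "fingers": 0},
    {"dx": 0.23, "dy": 0.26, "dz": 0, "yaw": 0, "fingers": 0},
    {"dx": 0.23, "dy": 0.26, "dz": 0, "yaw": 0, "fingers": 0},
    {"dx": 0.23, "dy": 0.26, "dz": 0, "yaw": 0, "fingers": 0},
    {"dx": 0.23, "dy": 0.26, "dz": 0, "yaw": 0, "fingers": 0},
    {"dx": 0.23, "dy": 0.26, "dz": 0, "yaw": 0, "fingers": 0},
    {"dx": 0.23, "dy": 0.26, "dz": 0, "yaw": 0, "fingers": 0},
    {"dx": 0.23, "dy": 0.26, "dz": 0, "yaw": 0, "fingers": 0},
    {"dx": 0.23, "dy": 0.26, "dz": 0, "yaw": 0, "fingers": 0},
    {"dx": 0.23, "dy": 0.26, "dz": 0, "yaw": 0, "fingers": 0},
    {"dx": 0.23, "dy": 0.26, "dz": 0, "yaw": 0, "fingers": 0},
    {"dx": 0.23, "dy": 0.26, "dz": 0, "yaw": 0, "fingers": 0},
    {"dx": 0.23, "dy": 0.26, "dz": 0, "yaw": 0, "fingers": 0},
    {"dx": 0.23, "dy": 0.26, "dz": 0, "yaw": 0, "fingers": 0},
    {"dx": 0.23, "dy": 0.26, "dz": 0, "yaw": 0, "fingers": 0},
    {"dx": 0.23, "dy": 0.26, "dz": 0, "yaw": 0, "fingers": 0},
    {"dx": 0, "dy": 0, "dz": 0, "yaw": 0, "fingers": 0},
  ],
)

```text
clock: 51.6
position: [0.1552, 0.6016, 0.1854]
tool_rot: [3.14, -0.003, 3.067]
force: [-0.4, -0.2, 0.2]
grip_width: 0.0853
finger_force: 0.0
```

```bash
python3 - <<'E'
from h import *
im=grab_frame("top")
D=(235,70,370,250)
print("tum",round_top(blob(im,"green",D),.120,.031)[0],"jar",round_top(blob(im,"yellow",D),.115,.026)[0])
s=blob(im,"red",(405,180,510,265));print("st",rect(s,.061))
N=(405,180,510,265);pts=np.vstack([blob(im,"white",N),blob(im,"blue",(405,180,435,250)),s]);print("pad(approx)",rect(pts,.012))
a=cv2.resize(im[120:265,230:515],None,fx=2.8,fy=2.8,interpolation=cv2.INTER_CUBIC);cv2.imwrite("pics/t9.png",a)
E
```

```text
tum [ 0.52458043 -0.00667177] jar [0.53705272 0.09814308]
st (array([ 0.4765, -0.3627]), array([0.1354, 0.0311]), 80.31)
pad(approx) (array([ 0.4772, -0.3655]), array([0.2073, 0.1474]), 80.31)
```

View pics/t9.png

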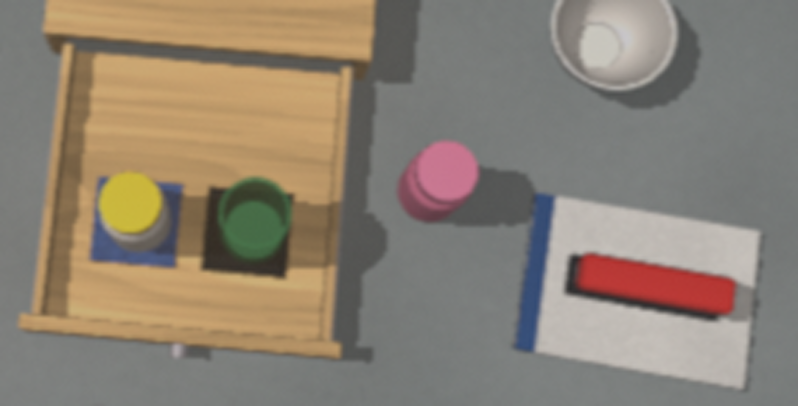

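The final view shows the jar (lid at (277,192)) upright on the blue mat and the tumbler ((321,201)) upright on the black mat. Both are within about 3 mm of the mat centres. The stapler ((463,220)) lies flat and centred on the pad, parallel to its long edges. The robot is clear, so I'm handing in.

```bash
python3 -c "
from workcell import workorder
print(workorder.job_done())"
```

```text
the job is handed in; nothing more can be done
None
```

The job is done and handed in: the stapler lies flat on the middle of the notepad along its long edges, and the tumbler and jar stand upright back on their mats, about 3 mm off centre by the last picture.

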